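# Fit the lens of the reading magnifier

### The job

The lens of the reading magnifier stands on edge in the small sliding-jaw clamp. Pull the jaw fully open by its upright tab, lift the lens out and lay it flat on the desk; then take it by its rim, slip one edge under the overhanging lip of the magnifier stand and lower the other side until the lens lies level and fully home in its seat. Do not force the lens, and leave the other things on the desk as they are.

Things in the scene. Friction and masses are not known exactly. Their poses are not given: they have to be found in the camera images.
- clamp: Grey lens clamp, fixed to the desk, base 205 x 66 x 12 mm. Origin on the desk straight under the lens' starting centre; x runs along the slide, from the tab to the lens; z up. The lens stands on edge in the plane y = 0, its axis along the clamp's y. The fixed jaw is at x = +31.5 to +53.5 mm, 60 mm high.
- clamp_jaw (a joint): The dark sliding jaw on the clamp's -x side, m: 0 closed on the lens, 0.025 fully open. It slides along the clamp's -x, stays where it is left, takes about 3 N to move. It hooks over the lens' rim (hook 14 mm wide, up to 80 mm above the desk), so the lens lifts out only after the jaw has moved back at least 16 mm.
- jaw_tab (a point): Middle of the top edge, 74 mm above the desk, of the upright tab at the outer end of the sliding jaw: 12 mm thick along the slide, 26 mm wide, free for 46 mm downwards. There is 50 mm of clear space between tab and the jaw's hook.
- lens: Lens in a black plastic ring: a disc of 62 mm diameter and 10 mm thick, about 80 g, the same from both faces. Origin at its centre; its y axis is the disc's axis. The desk half-way between clamp and stand, 0.5 m in front of the robot's base, is free for laying it down.
- stand: Low grey magnifier stand, fixed to the desk, base 118 x 112 x 6 mm. Origin on the desk under the seat's centre, z up; +x points from the centre to the overhanging lip. At +y and -y both wall and ledge of the seat are cut away, down to the 6 mm base, by gaps 60 degrees of arc (32 mm) wide for the fingers.
- seat (a point): Centre of the round seat (counterbore 65 mm wide, outside 80 mm) at the height of its ledge, 20 mm above the desk; axes as the stand's. The ledge has a 50 mm hole. The wall rises 7 mm above the ledge on the -x side, 14 mm on the +x side (each 120 degrees of arc). The seated lens has its centre 5 mm above this point.
- date_stamp: Bystander: brown hand stamp, 26 x 52 x 66 mm, origin under its middle.
- syrup_bottle: Bystander: small brown medicine bottle with blue cap, 31 mm diameter, 82 mm high, origin under its middle.
- blister: Bystander: tablet blister strip, 40 x 96 x 6 mm, origin under its middle.
- nest (a point): Starting centre of the lens in the clamp, 48 mm above the desk (rim top at 79 mm); axes as the clamp's. The lens rests in a shallow V between two cheeks (y = +-6 to +-12 mm, x = +-23 mm, up to 36 mm above the desk). Above the cheeks both faces are free.
- lip (a point): Middle of the inner edge of the lip's underside, 34 mm above the desk (14 mm above the ledge), 27 mm from the seat's centre along the stand's +x. The lip covers 80 degrees of arc, is 4 mm thick and reaches 5.5 mm inwards from the wall, so the lens cannot be dropped in flat: one edge must go under the lip first.

How it is judged:
By the outcome, as a careful person would: the job done as asked, in the order asked, and still so for the second after the job is handed in, with the robot touching nothing.
It also fails if it takes over 70 s, if anything falls off the work surface, if the arm or the gripper's body presses on something with over 40 N, if the wrist force passes 120 N, or if a joint passes its speed limit or range.

### The arm

A 6-joint arm with a two-finger parallel gripper is mounted at the origin on a cart in front of the work surface, level with it; the furniture and walls round the work are solid. World frame = base frame: x ahead of the robot, y to its left, z up, the work surface at z = 0. Lengths are in mm, angles in rad, forces in N, time in s.
With the tool pointing down it reaches from about 275 to 1000 mm from the base axis. Payload 8.4 kg.
Tool frame: the origin (TCP) lies between the finger pads; the fingertips stand 22 mm ahead of it and the grasp point (between the pads) lies 3 mm ahead of it (r.nose_length is the z of the fingertips in the tool frame, in mm); z points along the fingers, y is the line along which they close (so a half turn about z gives the same grasp; the last joint's range is limited). The gripper opens to 85 mm and grips with 20 to 120 N. Pads are 22 mm wide; open, the fingers measure 114 mm over their backs; the gripper's body (76 mm by 85 mm) begins 54 mm behind the grasp point. The pads swing forward as they close: fully open they stand 13 mm farther back than shut.
Start: joints at [-1.327, 0.353, 1.633, -0, 1.155, -0.002], TCP at [152.081, -606.217, 253.281] pointing down, gripper open.
Joint ranges: [-2.63, 2.63], [-0.92, 2.1], [0.06, 2.66], [-1.3, 4.44], [0, 2.69], [-3.02, 3.02]. Speed limits (rad/s): [2.22, 2.22, 2.79, 3.14, 3.14, 3.14].

### API

Orientations are given as [roll, pitch, yaw] about the fixed x, y, z axes, in that order (R = Rz(yaw) Ry(pitch) Rx(roll)).
In Python, from rig import r gives the robot as it stands.
- The arm moves only by the shell command python3 steer.py 'ROWS' [FORCE]. ROWS is rows parted by semicolons, their numbers by spaces, 1 to 5 of them, each of 7 numbers: a rotation vector rx, ry, rz in rad, then dx, dy, dz in mm, then the opening from 0.0 (shut) to 1.0 (fully open); each row shifts and turns the commanded pose from where the row before left it, along the tool's axes as they then stand; what a row does not reach is not made up. A row lasts 1/12 s, in which the tool goes at most 41.7 mm and 0.125 rad, less where a joint would pass 70% of its speed; a pose out of reach is approached as far as the arm can. The fingers move at their own pace and stop on an object; FORCE is the grip in N (left out, the last holds). Time passes only in rows, so rows that do not move let the fingers close. It prints the time, the measured TCP pose, the force, the opening and the grip force at its end.
- r.sense(): the state, without advancing time (a new reading comes with each control period).
- r.grab_frame(name): name is "scene" or "top"; returns the picture (384x512x3 uint8, red, green, blue); there is no depth.
- r.camera_params(name): a dict with "fx", "fy", "cx", "cy" (pixels), "dist_coeffs" ([k1, k2, p1, p2, k3] as OpenCV has them; the pictures are not rectified), "rvec" (rotation vector, rad) and "tvec" (3), from world to camera coordinates, as OpenCV has them. Camera axes: x right, y down, z forward; pixel columns grow to the right and rows downward; lengths in mm; the calibration is good to about 2 mm. A picture is of the moment at which its call begins. camera_params takes no time and is no camera call.
- r.sign_off(): hands the job in; it is judged then, once.
The state is a dict: "clock": time; "qpos": joint angles; "qvel": joint speeds; "joint_efforts": joint torques, N m; "eef_pos": TCP position; "tcp_rot": TCP orientation; "contact_force": force on the tool from outside, world axes, zero at the start; "wrist_torque": the same for the moment, N m; "opening": opening from 0.0 (shut) to 1.0 (fully open); "grasp_force": force on a finger pad.
Only numpy, scipy, OpenCV 4.12 (cv2) and the standard library are available. Lean on these libraries where they do the work, as an engineer would, in place of code of your own. Each camera call takes 0.05 s, during which the arm holds its last target. There are 200 camera calls.

## Working session

There is one attempt and no reset: what is moved stays moved. The work goes in short steps, Python scripts to look and compute and a shell command to move; the robot and the scene stay as the last step left them, time stands still between calls to the robot, and variables do not carry over. Pictures are saved under pics/ and viewed, at most 10 in all, crops included, and the job is handed in when it is done.

```bash
ls; mkdir -p pics; python3 - <<'E'
from rig import r
import cv2
for n in("scene","top"):
    im=r.grab_frame(n);cv2.imwrite(f"pics/{n}0.png",cv2.cvtColor(im,cv2.COLOR_RGB2BGR));print(r.camera_params(n))
s=r.sense();print(s,r.nose_length)
E
```

```text
pics
rig.py
steer.py
  3 rig.py
  5 steer.py
  8 total
{'fx': 380.16264011270454, 'fy': 380.16264011270454, 'cx': 257.5305035788606, 'cy': 197.57138011902018, 'dist_coeffs': array([-0.00830718,  0.        ,  0.        ,  0.        ,  0.        ]), 'rvec': array([ 0.78217465, -2.49594178,  1.19986402]), 'tvec': array([437.12721898, 323.42634866, 797.51761137])}
{'fx': 348.28321387524403, 'fy': 348.28321387524403, 'cx': 258.0491605726908, 'cy': 194.1765668503282, 'dist_coeffs': array([-0.04605108,  0.        ,  0.        ,  0.        ,  0.        ]), 'rvec': array([ 2.16835305, -2.15848291,  0.16286226]), 'tvec': array([ -85.66355526,  601.16406081, 1092.23351254])}
{'clock': 0.1, 'qpos': array([-1.32742054e+00,  3.53568271e-01,  1.63400310e+00, -9.95770443e-06,
        1.15518227e+00, -2.39595337e-03]), 'qvel': array([-0.00134702, -0.00230985, -0.00190013, -0.00044368,  0.00085303,
        0.00154056]), 'joint_efforts': array([-1.41995573e-03, -6.06359267e+01, -3.42821646e+01, -1.63793510e-05,
        3.98249977e-03,  7.49473230e-07]), 'eef_pos': array([ 151.97812959, -605.86801972,  252.66760892]), 'tcp_rot': array([-3.14043164e+00,  6.32360579e-06,  2.45775773e-01]), 'contact_force': array([-0.1037588 , -0.31730982,  0.04624395]), 'wrist_torque': array([ 0.00842986, -0.01338181,  0.02118381]), 'grasp_force': 0.0, 'opening': 0.9990208799673047} 22.0
```
View pics/scene0.png

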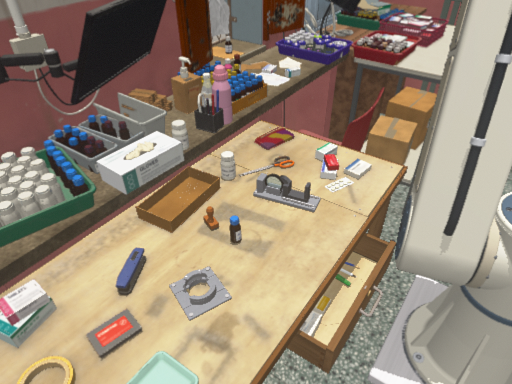

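View pics/top0.png

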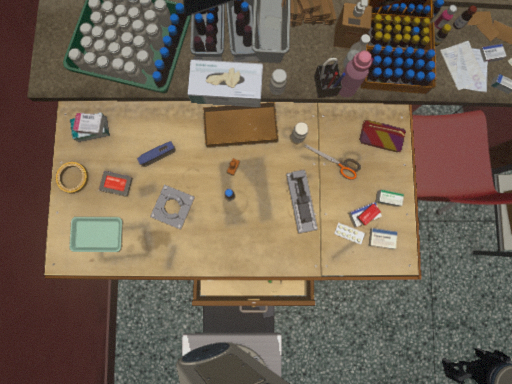

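The scene view shows the clamp near (287,190) and the stand near (200,291). In the top view the clamp is near (302,201), the stand (173,207), the bottle (229,194) and the stamp (233,167). I'll zoom in next.

```bash
cat > h.py <<'E'
import numpy as np, cv2
from rig import r
from scipy.optimize import least_squares
from scipy.spatial.transform import Rotation as Ro
P={n:r.camera_params(n) for n in("scene","top")}
def K(p): return np.array([[p['fx'],0,p['cx']],[0,p['fy'],p['cy']],[0,0,1.]])
def proj(n,X):
    p=P[n]; return cv2.projectPoints(np.asarray(X,float).reshape(-1,1,3),p['rvec'],p['tvec'],K(p),p['dist_coeffs'])[0][:,0]
def ray(n,uv):
    p=P[n]; q=cv2.undistortPoints(np.array([[uv]],float),K(p),p['dist_coeffs'])[0,0]
    R=cv2.Rodrigues(p['rvec'])[0]; return -R.T@p['tvec'], R.T@np.array([q[0],q[1],1])
def atz(n,uv,z):
    c,d=ray(n,uv); return c+d*(z-c[2])/d[2]
def tri(uvs,uvt):
    f=lambda X:np.r_[proj("scene",X)[0]-uvs,proj("top",X)[0]-uvt]
    s=least_squares(f,[400,0,30]); return s.x,s.fun
def tile(specs,fn,s=8,w=50,h=37):
    t=[]
    for im,u,v in specs:
        c=im[v:v+h,u:u+w,::-1]; c=cv2.resize(c,None,fx=s,fy=s,interpolation=cv2.INTER_CUBIC)
        for k in range(0,w,10): cv2.putText(c,str(u+k),(k*s,8),0,.3,(0,0,255)); cv2.line(c,(k*s,10),(k*s,14),(0,0,255))
        for k in range(0,h,10): cv2.putText(c,str(v+k),(0,k*s+8),0,.3,(255,0,0)); cv2.line(c,(0,k*s),(6,k*s),(255,0,0))
        t.append(c)
    n=len(t)//2
    cv2.imwrite(fn,np.vstack([np.hstack(t[2*i:2*i+2]) for i in range(n)]))
E
python3 - <<'E'
from h import *
s=cv2.imread("pics/scene0.png")[...,::-1];t=cv2.imread("pics/top0.png")[...,::-1]
tile([(s,250,170),(s,165,262),(t,270,166),(t,140,182)],"pics/z0.png",s=5,w=80,h=60)
for a,b in [((287,190),(302,201)),((200,291),(173,207))]: print(tri(a,b), atz("top",b,20))
E
```

```text
(array([ 580.3903573 , -227.61245235,   31.31920035]), array([-0.19180493, -0.01754251,  0.09575923,  0.17873525])) [ 582.24331424 -228.97430792   20.        ]
(array([562.45544338, 200.86143995,   0.5808516 ]), array([ 0.16227431,  0.02695347, -0.12352795, -0.19050885])) [560.02621972 196.06639982  20.        ]
```

View pics/z0.png

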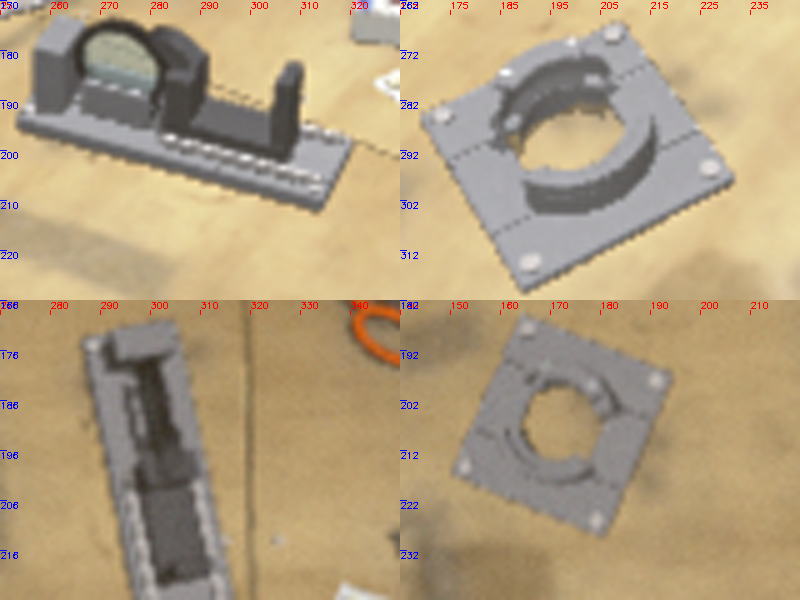

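```bash
cat > fit.py <<'E'
from h import *
def W(p,L): c,s=np.cos(p[2]),np.sin(p[2]); L=np.atleast_2d(L); return np.c_[p[0]+c*L[:,0]-s*L[:,1],p[1]+s*L[:,0]+c*L[:,1],L[:,2]]
def fit(obs,p0,extra=0):
    f=lambda p:np.concatenate([(proj(n,W(p,[x+(p[3] if e else 0),y,z]))[0]-uv) for n,(x,y,z),uv,e in obs])
    s=least_squares(f,p0,loss="soft_l1"); return s.x,s.fun
E
cat > run1.py <<'E'
from fit import *
print([-(cv2.Rodrigues(P[n]['rvec'])[0].T@P[n]['tvec']).round() for n in P])
# stand corners (z=6)
S=[(169.4,285.6),(209.4,266.4),(232,297.6),(190,319.6)];T=[(164,185),(194.4,197),(180.6,229),(150.4,217)]
for a in S: print('S',a,atz("scene",a,6).round())
for a in T: print('T',a,atz("top",a,6).round())
for a in [(253.4,194),(314,211),(320.4,199)]: print('S',a,atz("scene",a,12).round())
for a in [(286,173),(305.6,170),(299,233),(317,229)]: print('T',a,atz("top",a,12).round())
print('tab',atz("scene",(308.6,183.2),74).round())
E
python3 run1.py
```

```text
[array([115., 594., 752.]), array([ 455.,  -60., 1163.])]
S (169.4, 285.6) [632. 234.   6.]
S (209.4, 266.4) [592. 132.   6.]
S (232, 297.6) [485. 175.   6.]
S (190, 319.6) [525. 276.   6.]
T (164, 185) [635. 232.   6.]
T (194.4, 197) [595. 129.   6.]
T (180.6, 229) [489. 172.   6.]
T (150.4, 217) [528. 273.   6.]
S (253.4, 194) [ 669. -172.   12.]
S (314, 211) [ 472. -208.   12.]
S (320.4, 199) [ 483. -270.   12.]
T (286, 173) [ 678. -177.   12.]
T (305.6, 170) [ 688. -244.   12.]
T (299, 233) [ 477. -219.   12.]
T (317, 229) [ 490. -279.   12.]
tab [ 517. -245.   74.]
```

```bash
cat > run2.py <<'E'
from fit import *
import sys
S=[(169.4,285.6),(209.4,266.4),(232,297.6),(190,319.6)];T=[(164,185),(194.4,197),(180.6,229),(150.4,217)]
L=[(59,56,6),(59,-56,6),(-59,-56,6),(-59,56,6)]
st,f=fit([("scene",l,u,0) for l,u in zip(L,S)]+[("top",l,u,0) for l,u in zip(L,T)],[560,203,-.36]);print('stand',st,abs(f).max())
o=[("scene",(102.5,33,12),(253.4,194),1),("scene",(-102.5,33,12),(314,211),1),("scene",(-102.5,-33,12),(320.4,199),1),
("top",(102.5,33,12),(286,173),1),("top",(102.5,-33,12),(305.6,170),1),("top",(-102.5,33,12),(299,233),1),("top",(-102.5,-33,12),(317,229),1),
("top",(53.5,0,60),(297.5,172),0),("top",(31.5,0,60),(299.3,178.5),0),("scene",(0,0,48),(273.6,181.6),0)]
cl,f=fit(o,[630,-220,.2,-40]);print('clamp',cl,f.round(1))
im={n:cv2.imread(f"pics/{n}0.png")[...,::-1].copy() for n in P}
sc=6
def draw(n,pts,col,u0,v0,img,closed):
    q=((proj(n,pts)-[u0,v0]+.5)*sc).astype(int); cv2.polylines(img,[q.reshape(-1,1,2)],closed,col,1,cv2.LINE_AA)
def arc(R,z,a0,a1): a=np.radians(np.linspace(a0,a1,20)); return np.c_[R*np.cos(a),R*np.sin(a),0*a+z]
def box(x0,x1,y,z): return [(x0,-y,z),(x1,-y,z),(x1,y,z),(x0,y,z)]
tiles=[]
for n,u,v,ob in [("scene",252,166,'c'),("scene",165,262,'s'),("top",268,168,'c'),("top",142,180,'s')]:
    w,h=66,50
    if n=="top" and ob=='c': h,w=70,66
    c=cv2.resize(im[n][v:v+h,u:u+w,::-1],None,fx=sc,fy=sc,interpolation=cv2.INTER_CUBIC)
    if ob=='s':
        draw(n,W(st,L),(0,255,0),u,v,c,True)
        draw(n,W(st,arc(40,27,120,240)),(255,0,0),u,v,c,False);draw(n,W(st,arc(40,38,-60,60)),(0,0,255),u,v,c,False)
        draw(n,W(st,arc(27,38,-40,40)),(0,0,255),u,v,c,False)
    else:
        e=cl[3];draw(n,W(cl,box(e-102.5,e+102.5,33,12)),(0,255,0),u,v,c,True)
        draw(n,W(cl,box(31.5,53.5,15,60)),(0,0,255),u,v,c,True)
        a=np.linspace(0,6.28,40);draw(n,W(cl,np.c_[31*np.cos(a),0*a,48+31*np.sin(a)]),(255,255,0),u,v,c,True)
        for tx in (-110,-120,-130): draw(n,W(cl,box(tx-6,tx+6,13,74)),(255,0,255),u,v,c,True)
    c=c[:h*sc]; tiles.append(cv2.copyMakeBorder(c,0,420-c.shape[0] if n=="top" else 0,0,0,cv2.BORDER_CONSTANT) if n=="top" else c)
for t in tiles: print(t.shape)
o=np.vstack([np.hstack(tiles[:2]),np.hstack([t[:300+120] for t in tiles[2:]])]);cv2.imwrite("pics/ov1.png",cv2.resize(o,None,fx=.83,fy=.83,interpolation=cv2.INTER_AREA)[:600])
E
python3 run2.py
```

```text
stand [ 5.59991655e+02  2.02779145e+02 -3.76672249e-01] 1.2328442644976576
clamp [ 6.21222771e+02 -2.20601165e+02  1.81694881e-01 -3.99687236e+01] [-1.2 -1.7  0.1 -1.5  0.2 -2.  -0.1  0.3 -0.6 -0.1 -1.5  0.6  0.   1.
  0.4 -0.6 -0.1 -0.5  1.1  0.7]
(300, 396, 3)
(300, 396, 3)
(420, 396, 3)
(420, 396, 3)
```

View pics/ov1.png

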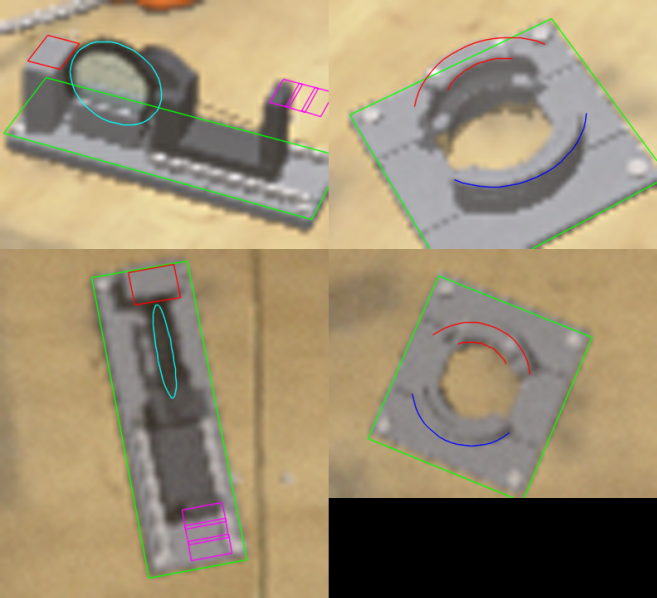

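```bash
cat > run3.py <<'E'
from fit import *
st=np.array([559.99,202.78,-.3767]);sc=9
def arc(R,z,a0,a1): a=np.radians(np.linspace(a0,a1,30)); return np.c_[R*np.cos(a),R*np.sin(a),0*a+z]
tl=[]
for n,u,v in [("scene",178,268),("top",152,190)]:
  im=cv2.imread(f"pics/{n}0.png")
  for hyp in (0,1):
    c=cv2.resize(im[v:v+33,u:u+44],None,fx=sc,fy=sc,interpolation=cv2.INTER_LANCZOS4)
    p=st+[0,0,np.pi*hyp]
    def d(A,col,cl=False):
        q=((proj(n,W(p,A))-[u,v]+.5)*sc).astype(int);cv2.polylines(c,[q.reshape(-1,1,2)],cl,col,1,cv2.LINE_AA)
    d(arc(25,20,0,360),(255,255,0))
    for R in(40,32.5): d(arc(R,27,120,240),(255,0,0))
    d(arc(40,6,120,240),(255,0,0))
    d(arc(40,38,-60,60),(0,0,255));d(arc(40,6,-60,60),(0,0,255));d(arc(27,38,-40,40),(0,0,255))
    tl.append(c)
cv2.imwrite("pics/ov2.png",np.vstack([np.hstack(tl[:2]),np.hstack(tl[2:])]))
E
python3 run3.py
```

```text
(no output)
```

View pics/ov2.png

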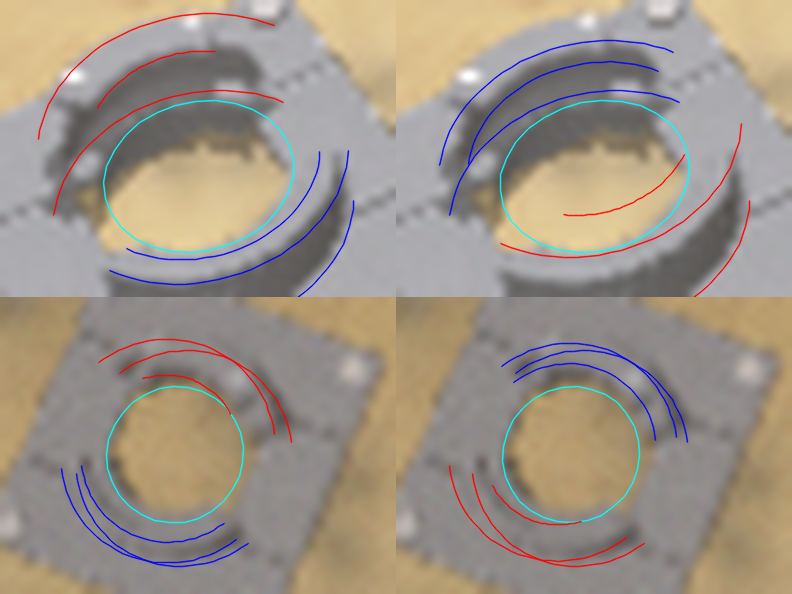

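The lip matches the far wall (towards the robot's +x), so the stand's yaw is about −0.38, with its light lip edge at (97,105)–(215,50) in the zoom. I'll write a move helper and go above the tab.

```bash
cat >> h.py <<'E'
def goto(pos,rpy,loc=None):
    """print the tool-axis moves from the present pose: turn (rotvec) first, then shift after the turn / before the turn"""
    s=r.sense(); R0=Ro.from_euler('xyz',s['tcp_rot']); R1=Ro.from_euler('xyz',rpy); d=np.array(pos)-s['eef_pos']
    print('clock %.2f'%s['clock'],'pos',s['eef_pos'].round(1),'rot',s['tcp_rot'].round(3),'F',s['contact_force'].round(1),'q',s['qpos'].round(2))
    rv=(R0.inv()*R1).as_rotvec()
    print('turn',rv.round(3),'rows',np.ceil(np.linalg.norm(rv)/.125),'shift-before-turn',R0.inv().apply(d).round(1),'shift-after-turn',R1.inv().apply(d).round(1),'rows',np.ceil(np.linalg.norm(d)/41.7))
E
python3 - <<'E'
from h import *
goto([515,-240,190],[np.pi,0,1.75])
print(tri((235,219),(229,194)),tri((210,207),(233,165)),atz("top",(349,233),6))
E
```

```text
clock 0.10 pos [ 152.  -605.9  252.7] rot [-3.14   0.     0.246] F [-0.1 -0.3  0. ] q [-1.33  0.35  1.63 -0.    1.16 -0.  ]
turn [-1.000e-03 -1.000e-03 -1.504e+00] rows 13.0 shift-before-turn [ 441.1 -266.5   63. ] shift-after-turn [295.3 422.4  62.7] rows 13.0
(array([597.93223503,   9.77228719,  75.77887306]), array([ 0.32412545,  0.04613893, -0.20113631, -0.33013996])) (array([ 6.94186744e+02, -4.89835718e-01,  6.42780134e+01]), array([ 0.54852027,  0.09339753, -0.34746366, -0.53344225])) [ 477.3571911  -387.07635428    6.        ]
```

```bash
A='0 0 0 34 -20.5 4.8 0.45'; python3 steer.py '0 0 0 34 -20.5 4.8 0.45;0 0 0 34 -20.5 4.8 0.45;0 0 0 34 -20.5 4.8 0.45;0 0 0 34 -20.5 4.8 0.45;0 0 0 34 -20.5 4.8 0.45' >/dev/null; python3 steer.py '0 0 0 34 -20.5 4.8 0.45;0 0 0 34 -20.5 4.8 0.45;0 0 0 34 -20.5 4.8 0.45;0 0 0 34 -20.5 4.8 0.45;0 0 0 34 -20.5 4.8 0.45' >/dev/null; python3 steer.py '0 0 0 34 -20.5 4.8 0.45;0 0 0 34 -20.5 4.8 0.45;0 0 0 34 -20.5 4.8 0.45;0 0 -0.125 0 0 0 0.45;0 0 -0.125 0 0 0 0.45'; python3 steer.py '0 0 -0.125 0 0 0 0.45;0 0 -0.125 0 0 0 0.45;0 0 -0.125 0 0 0 0.45;0 0 -0.125 0 0 0 0.45;0 0 -0.125 0 0 0 0.45' >/dev/null; python3 steer.py '0 0 -0.125 0 0 0 0.45;0 0 -0.125 0 0 0 0.45;0 0 -0.125 0 0 0 0.45;0 0 -0.125 0 0 0 0.45;0 0 -0.125 0 0 0 0.45'
python3 - <<'E'
from h import *
goto([515,-240,190],[np.pi,0,1.75])
for n in P: cv2.imwrite(f"pics/{n}1.png",r.grab_frame(n)[...,::-1])
s=r.sense();R=Ro.from_euler('xyz',s['tcp_rot'])
a=cv2.imread("pics/scene0.png")[...,::-1];b=cv2.imread("pics/top0.png")[...,::-1]
a1=cv2.imread("pics/scene1.png")[...,::-1];b1=cv2.imread("pics/top1.png")[...,::-1]
for n in P: print(n,proj(n,R.apply([[0,20,22],[0,-20,22],[0,0,22]])+s['eef_pos']).round(1))
tile([(a,252,172),(a1,285,115),(b,286,192),(b1,286,192)],"pics/z1.png",s=8)
E
```

```text
clock: 1.35
eef_pos: [517.2, -238.0, 190.1]
tcp_rot: [-3.141, 0.0, 0.504]
contact_force: [0.2, -0.3, 0.1]
opening: 0.448
grasp_force: 0.0
clock: 2.18
eef_pos: [515.7, -240.1, 190.6]
tcp_rot: [-3.141, -0.0, 1.752]
contact_force: [0.3, -0.2, -0.8]
opening: 0.453
grasp_force: 0.0
clock 2.18 pos [ 515.7 -240.1  190.6] rot [-3.141 -0.     1.752] F [ 0.3 -0.2 -0.8] q [-0.44  0.34  1.81  0.    0.99 -0.62]
turn [-0.001 -0.     0.002] rows 1.0 shift-before-turn [ 0.2 -0.7  0.6] shift-after-turn [ 0.2 -0.7  0.6] rows 1.0
scene [[304.1 155.7]
 [317.5 158.8]
 [310.8 157.2]]
top [[312.4 211.5]
 [315.  225.3]
 [313.7 218.4]]
```

View pics/z1.png

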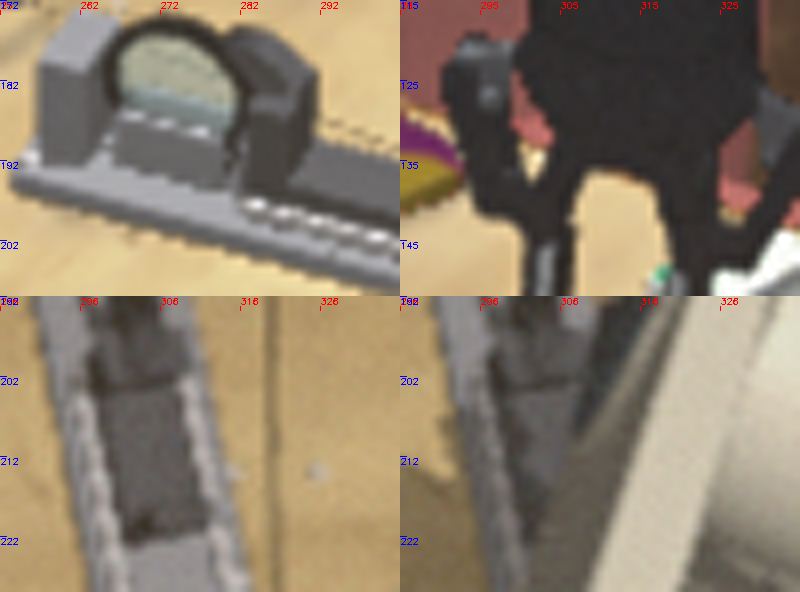

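```bash
python3 - <<'E'
from fit import *
print(tri((308.3,183.3),(308.7,220.3)))
cl=[621.2,-220.6,.1817]
for tx in(-104,-107,-110): print(tx,W(cl,[tx,0,74]).round(1),proj("scene",W(cl,[tx,0,74])).round(1),proj("top",W(cl,[tx,0,74])).round(1))
a=cv2.imread("pics/scene0.png").astype(int);b=cv2.imread("pics/scene1.png").astype(int)
d=(abs(a-b).sum(2)>60)
for v in range(146,172): print(v,''.join('#' if x else '.' for x in d[v,295:330]))
E
```

```text
(array([ 515.49470364, -240.85634405,   76.34338697]), array([ 0.06333706,  0.00435139, -0.02998192, -0.05942916]))
-104 [[ 518.9 -239.4   74. ]] [[307.1 183.8]] [[308.1 219.2]]
-107 [[ 516.  -239.9   74. ]] [[308. 184.]] [[308.3 220.1]]
-110 [[ 513.  -240.5   74. ]] [[309.  184.3]] [[308.4 221.1]]
146 .....#######...........############
147 .....#######...........############
148 .....#######............###########
149 .....#######...........#######.###.
150 .....#######...........#######.....
151 .....#######...........#######.....
152 .....#######..........#######......
153 .....#######..........#######......
154 .....######...........#######......
155 .......####...........#######......
156 .......###............#######......
157 .......###............######.......
158 ......................######.......
159 ......................#.###........
160 ......................##...........
161 ...................................
162 ...................................
163 ...................................
164 ...................................
165 ...................................
166 ...................................
167 ...................................
168 ...................................
169 ...................................
170 ...................................
171 ...................................
```

```bash
python3 steer.py '0 0 0 0 0 35 0.45;0 0 0 0 0 35 0.45;0 0 0 0 0 30 0.45;0 0 0 0 0 20 0.45;0 0 0 0 0 8 0.45'; python3 steer.py '0 0 0 0 0 0 0;0 0 0 0 0 0 0;0 0 0 0 0 0 0;0 0 0 0 0 0 0;0 0 0 0 0 0 0' 25
```

```text
clock: 2.7
eef_pos: [514.0, -239.3, 59.7]
tcp_rot: [-3.138, -0.003, 1.741]
contact_force: [0.6, 0.2, -0.1]
opening: 0.451
grasp_force: 0.0
clock: 3.12
eef_pos: [516.6, -240.4, 63.7]
tcp_rot: [3.14, 0.001, 1.746]
contact_force: [3.7, 0.6, -7.7]
opening: 0.132
grasp_force: 26.5
```

```bash
python3 steer.py '0 0 0 0 -5 0 0;0 0 0 0 -6 0 0;0 0 0 0 -6 0 0;0 0 0 0 -5 0 0;0 0 0 0 0 0 0'; python3 steer.py '0 0 0 0 -2 0 0;0 0 0 0 -2 0 0;0 0 0 0 0 0 0;0 0 0 0 0 0 0'; python3 - <<'E'
from h import *
s=r.sense();R=Ro.from_euler('xyz',s['tcp_rot']);print(R.inv().apply(s['eef_pos']-[516.6,-240.4,63.7]))
E
```

```text
clock: 3.53
eef_pos: [496.2, -244.3, 63.7]
tcp_rot: [3.136, 0.002, 1.744]
contact_force: [13.4, 4.7, -9.8]
opening: 0.134
grasp_force: 28.5
clock: 3.87
eef_pos: [496.1, -244.5, 63.8]
tcp_rot: [3.131, 0.003, 1.744]
contact_force: [30.3, 12.4, -21.8]
opening: 0.137
grasp_force: 31.4
[ -0.47668799 -20.92192762  -0.28005232]
```

```bash
python3 steer.py '0 0 0 0 3 0 0;0 0 0 0 0 0 0.45;0 0 0 0 0 0 0.45;0 0 0 0 0 0 0.45;0 0 0 0 0 0 0.45'; python3 steer.py '0 0 0 0 0 -30 0.45;0 0 0 0 0 -40 0.45;0 0 0 0 0 -40 0.45;0 0 0 40 0 -10 0.45;0 0 0 40 0 0 0.45' >/dev/null;  python3 steer.py '0 0 0 40 0 0 0.45;0 0 0 40 0 0 0.45;0 0 0 30 0 0 1;0 0 0 0 0 0 1'
python3 - <<'E'
from h import *
for n in P: cv2.imwrite(f"pics/{n}2.png",r.grab_frame(n)[...,::-1])
a,a1,b,b1=[cv2.imread(f"pics/{x}.png")[...,::-1] for x in("scene0","scene2","top0","top2")]
tile([(a,258,172),(a1,258,172),(b,280,182),(b1,280,182)],"pics/z2.png",s=6,w=66,h=50)
E
```

```text
clock: 4.28
eef_pos: [492.5, -244.3, 63.1]
tcp_rot: [-3.141, -0.0, 1.745]
contact_force: [0.3, -0.1, -0.3]
opening: 0.447
grasp_force: 0.0
clock: 5.03
eef_pos: [458.0, -53.3, 182.9]
tcp_rot: [-3.14, -0.002, 1.748]
contact_force: [-0.1, -0.2, 1.3]
opening: 0.719
grasp_force: 0.0
```

View pics/z2.png

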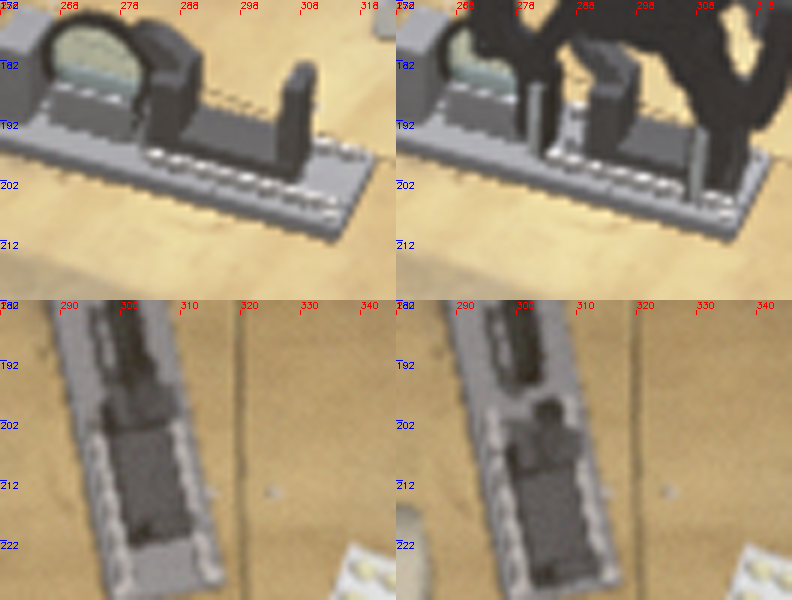

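Compared with before, the hook's rear edge in the top view has moved from v≈203 to ≈210, about 23 mm, and the pull ended against a hard stop. The jaw is open. Next is the lens.

```bash
python3 - <<'E'
from h import *
goto([621.2,-220.6,170],[np.pi,0,.19])
E
```

```text
clock 5.13 pos [459.8 -56.4 183.1] rot [3.142 0.    1.748] F [ 0.6 -0.7  0.5] q [-0.13  0.19  2.04 -0.    0.91 -0.3 ]
turn [0.    0.    1.558] rows 13.0 shift-before-turn [-190.1  130.    13.2] shift-after-turn [127.5 191.7  13.1] rows 6.0
```

```bash
python3 steer.py '0 0 0 -33 22.5 0 0.6;0 0 0 -33 22.5 0 0.6;0 0 0 -33 22.5 0 0.6;0 0 0 -33 22.5 0 0.6;0 0 0 -33 22.5 0 0.6' >/dev/null; python3 steer.py '0 0 0 -25 17.5 13 0.6;0 0 0.12 0 0 0 0.6;0 0 0.12 0 0 0 0.6;0 0 0.12 0 0 0 0.6;0 0 0.12 0 0 0 0.6' >/dev/null; python3 steer.py '0 0 0.12 0 0 0 0.6;0 0 0.12 0 0 0 0.6;0 0 0.12 0 0 0 0.6;0 0 0.12 0 0 0 0.6;0 0 0.12 0 0 0 0.6' >/dev/null; python3 steer.py '0 0 0.12 0 0 0 0.6;0 0 0.12 0 0 0 0.6;0 0 0.12 0 0 0 0.6;0 0 0.12 0 0 0 0.6;0 0 0 0 0 0 0.6'
python3 - <<'E'
from h import *
goto([621.2,-220.6,69],[np.pi,0,.19])
E
```

```text
clock: 6.8
eef_pos: [620.9, -223.4, 169.6]
tcp_rot: [3.141, 0.0, 0.179]
contact_force: [0.7, 0.8, -0.2]
opening: 0.598
grasp_force: 0.0
clock 6.80 pos [ 620.9 -223.4  169.6] rot [3.141 0.    0.179] F [ 0.7  0.8 -0.2] q [-0.35  0.49  1.62 -0.    1.03  1.04]
turn [ 0.     0.    -0.011] rows 1.0 shift-before-turn [  0.8  -2.7 100.6] shift-after-turn [  0.8  -2.7 100.6] rows 3.0
```

```bash
python3 steer.py '0 0 -0.011 0.8 -2.7 30 0.6;0 0 0 0 0 30 0.6;0 0 0 0 0 25 0.6;0 0 0 0 0 15 0.6;0 0 0 0 0 0 0.6'; python3 steer.py '0 0 0 0 0 0 0.15;0 0 0 0 0 0 0.15;0 0 0 0 0 0 0;0 0 0 0 0 0 0;0 0 0 0 0 0 0' 25;python3 steer.py '0 0 0 0 0 0 0;0 0 0 0 0 0 0' 25
```

```text
clock: 7.22
eef_pos: [618.9, -219.1, 66.0]
tcp_rot: [-3.139, 0.005, 0.2]
contact_force: [-1.4, 0.3, 0.0]
opening: 0.6
grasp_force: 0.0
clock: 7.63
eef_pos: [622.7, -219.9, 71.4]
tcp_rot: [3.139, -0.002, 0.197]
contact_force: [-0.1, -5.2, 2.2]
opening: 0.112
grasp_force: 26.5
clock: 7.8
eef_pos: [622.7, -219.8, 71.4]
tcp_rot: [3.139, -0.002, 0.197]
contact_force: [0.1, -6.2, 4.4]
opening: 0.114
grasp_force: 26.7
```

```bash
python3 steer.py '0 0 0 0 1 0 0;0 0 0 0 0 0 0' 30; python3 steer.py '0 0 0 0 0 -8 0;0 0 0 0 0 -15 0;0 0 0 0 0 -25 0;0 0 0 0 0 -30 0;0 0 0 0 0 -35 0'; python3 steer.py '0 0 0 0 0 -30 0;0 0 0 0 0 0 0'
python3 - <<'E'
from h import *
goto([460,-30,215],[np.pi,0,1.506])
E
```

```text
clock: 7.97
eef_pos: [622.7, -220.1, 71.3]
tcp_rot: [3.141, -0.002, 0.197]
contact_force: [-1.0, -2.1, 6.7]
opening: 0.112
grasp_force: 30.4
clock: 8.38
eef_pos: [620.4, -218.8, 182.8]
tcp_rot: [-3.139, 0.003, 0.197]
contact_force: [1.1, -0.6, -0.8]
opening: 0.108
grasp_force: 29.7
clock: 8.55
eef_pos: [624.6, -220.3, 220.1]
tcp_rot: [3.137, -0.008, 0.197]
contact_force: [0.7, -0.0, 0.5]
opening: 0.109
grasp_force: 29.8
clock 8.55 pos [ 624.6 -220.3  220.1] rot [ 3.137 -0.008  0.197] F [ 0.7 -0.   0.5] q [-0.34  0.44  1.59  0.    1.11  1.03]
turn [ 0.009 -0.004 -1.309] rows 11.0 shift-before-turn [-124.2 -218.8    3.2] shift-after-turn [ 179.2 -176.6    5.1] rows 7.0
```

```bash
python3 steer.py '0 0 0 -20 -36 0 0;0 0 0 -20 -36 0 0;0 0 0 -20 -36 0 0;0 0 0 -20 -36 0 0;0 0 0 -20 -36 0 0'>/dev/null; python3 steer.py '0 0 0 -24 -39 0 0;0 0 -0.12 0 0 0 0;0 0 -0.12 0 0 0 0;0 0 -0.12 0 0 0 0;0 0 -0.12 0 0 0 0' >/dev/null; python3 steer.py '0 0 -0.12 0 0 0 0;0 0 -0.12 0 0 0 0;0 0 -0.12 0 0 0 0;0 0 -0.12 0 0 0 0;0 0 -0.12 0 0 0 0'; python3 steer.py '0 0 -0.12 0 0 0 0;0 0 -0.11 0 0 0 0;-0.12 0 0 0 0 0 0;-0.12 0 0 0 0 0 0;-0.12 0 0 0 0 0 0' >/dev/null; python3 steer.py '-0.12 0 0 0 0 0 0;-0.12 0 0 0 0 0 0;-0.12 0 0 0 0 0 0;-0.12 0 0 0 0 0 0;0 0 0 0 0 0 0'
python3 - <<'E'
from h import *
goto([475,-20,48],r.sense()['tcp_rot'])
print(Ro.from_euler('xyz',r.sense()['tcp_rot']).as_matrix().round(3))
E
```

```text
clock: 9.8
eef_pos: [459.5, -31.8, 212.7]
tcp_rot: [-3.14, -0.0, 1.283]
contact_force: [-0.2, -0.5, -0.4]
opening: 0.113
grasp_force: 29.9
clock: 10.63
eef_pos: [452.7, -28.7, 242.7]
tcp_rot: [2.348, 0.001, 1.505]
contact_force: [-0.7, 0.2, 0.0]
opening: 0.11
grasp_force: 31.0
clock 10.63 pos [452.7 -28.7 242.7] rot [2.348e+00 1.000e-03 1.505e+00] F [-0.7  0.2  0. ] q [-0.07 -0.15  2.5   0.27  0.   -0.27]
turn [0. 0. 0.] rows 0.0 shift-before-turn [  10.3 -123.6  152. ] shift-after-turn [  10.3 -123.6  152. ] rows 5.0
[[ 0.065  0.7    0.711]
 [ 0.998 -0.045 -0.047]
 [-0.001  0.713 -0.701]]
```

```bash
cat > kin.py <<'E'
import numpy as np
from scipy.optimize import least_squares
D=[(.3536,1.634,1.155,624.6,252.7),(.34,1.81,.99,568.9,190.6),(.19,2.04,.91,463.2,183.1),(.49,1.62,1.03,659.9,169.6),(.44,1.59,1.11,662.3,220.1),(-.15,2.5,0,453.6,242.7)]
def fk(k,q): a,L1,L2,L3,h=k; t=np.cumsum(q); return np.array([a+L1*np.sin(t[0])+L2*np.sin(t[1])+L3*np.sin(t[2]),h+L1*np.cos(t[0])+L2*np.cos(t[1])+L3*np.cos(t[2])])
f=lambda k:np.concatenate([fk(k,d[:3])-d[3:] for d in D])
s=least_squares(f,[50,450,450,250,300]);print(s.x.round(),s.fun.round(1))
def ik(r,z,tilt): # tilt>0 outward
    g=lambda q:np.r_[fk(s.x,q)-[r,z],300*(sum(q)-(np.pi-tilt))]
    o=least_squares(g,[.4,1.8,1.]);return o.x.round(2),abs(o.fun).max().round(1)
for t in(40,45,50):
  for rr,z in((475,48),(550,48),(475,120)): print(t,rr,z,ik(rr,z,np.radians(t)),'inward',ik(rr,z,-np.radians(t)))
E
python3 kin.py
```

```text
[-37. 605. 487. 331. 217.] [-6.9  4.2  4.2 -0.3 -0.3 -0.7  6.5  0.7 -4.3 -2.1  0.7 -1.8]
40 475 48 (array([ 0.37,  2.61, -0.53]), np.float64(0.0)) inward (array([0.73, 1.69, 1.42]), np.float64(0.0))
40 550 48 (array([ 0.42,  2.46, -0.43]), np.float64(0.0)) inward (array([0.82, 1.5 , 1.52]), np.float64(0.0))
40 475 120 (array([ 0.16,  2.55, -0.26]), np.float64(0.0)) inward (array([0.64, 1.66, 1.53]), np.float64(0.0))
45 475 48 (array([ 0.43,  2.66, -0.73]), np.float64(0.0)) inward (array([0.78, 1.64, 1.5 ]), np.float64(0.0))
45 550 48 (array([ 0.45,  2.51, -0.61]), np.float64(0.0)) inward (array([0.86, 1.45, 1.62]), np.float64(0.0))
45 475 120 (array([ 0.19,  2.61, -0.44]), np.float64(0.0)) inward (array([0.69, 1.62, 1.61]), np.float64(0.0))
50 475 48 (array([ 0.51,  2.71, -0.95]), np.float64(0.0)) inward (array([0.83, 1.6 , 1.59]), np.float64(0.0))
50 550 48 (array([ 0.51,  2.55, -0.79]), np.float64(0.0)) inward (array([0.91, 1.39, 1.71]), np.float64(0.0))
50 475 120 (array([ 0.24,  2.66, -0.63]), np.float64(0.0)) inward (array([0.74, 1.58, 1.7 ]), np.float64(0.0))
```

```bash
python3 steer.py '0.12 0 0 0 0 0 0;0.12 0 0 0 0 0 0;0.12 0 0 0 0 0 0;0.12 0 0 0 0 0 0;0.12 0 0 0 0 0 0'>/dev/null; python3 steer.py '0.12 0 0 0 0 0 0;0.074 0 0 0 0 0 0;0 0 -0.08 0 0 0 0;0.12 0 0 0 0 0 0;0.12 0 0 0 0 0 0'; python3 steer.py '0.12 0 0 0 0 0 0;0.12 0 0 0 0 0 0;0.12 0 0 0 0 0 0;0.12 0 0 0 0 0 0;0.12 0 0 0 0 0 0'>/dev/null;python3 steer.py '0.033 0 0 0 0 0 0;0 0 0 0 0 0 0'
python3 - <<'E'
from h import *
R=Ro.from_matrix(np.array([[.143,-.64,-.755],[.99,.092,.109],[0,-.763,-.646]]))
goto([515,-75,100],Ro.from_euler('xyz',r.sense()['tcp_rot']).as_euler('xyz'))
print(Ro.from_euler('xyz',r.sense()['tcp_rot']).as_matrix().round(3))
E
```

```text
clock: 11.47
eef_pos: [457.1, -26.6, 243.6]
tcp_rot: [-2.935, -0.0, 1.592]
contact_force: [1.0, 0.1, -0.4]
opening: 0.112
grasp_force: 30.9
clock: 12.05
eef_pos: [458.0, -26.3, 240.4]
tcp_rot: [-2.301, -0.0, 1.593]
contact_force: [-0.6, -0.6, -0.8]
opening: 0.112
grasp_force: 31.0
clock 12.05 pos [458.  -26.3 240.4] rot [-2.301 -0.     1.593] F [-0.6 -0.6 -0.8] q [-0.03  0.58  1.56 -0.04  1.84 -0.05]
turn [0. 0. 0.] rows 0.0 shift-before-turn [-49.9 141.9  52. ] shift-after-turn [-49.9 141.9  52. ] rows 4.0
[[-0.022  0.667 -0.745]
 [ 1.     0.015 -0.016]
 [ 0.    -0.745 -0.667]]
```

```bash
python3 steer.py '0 0.062 0.055 0 0 0 0;0 0.062 0.055 0 0 0 0;0 0 0 0 0 0 0'; 
python3 - <<'E'
from h import *
goto([515,-75,47],r.sense()['tcp_rot'])
print(Ro.from_euler('xyz',r.sense()['tcp_rot']).as_matrix().round(3))
E
```

```text
clock: 12.3
eef_pos: [457.4, -27.2, 242.9]
tcp_rot: [-2.308, -0.002, 1.422]
contact_force: [-0.8, -0.2, 0.1]
opening: 0.106
grasp_force: 31.0
clock 12.30 pos [457.4 -27.2 242.9] rot [-2.308e+00 -2.000e-03  1.422e+00] F [-0.8 -0.2  0.1] q [-0.09  0.57  1.56  0.04  1.84  0.05]
turn [0. 0. 0.] rows 0.0 shift-before-turn [-39.2 188.1  84.1] shift-after-turn [-39.2 188.1  84.1] rows 6.0
[[ 0.149  0.665 -0.732]
 [ 0.989 -0.098  0.111]
 [ 0.002 -0.741 -0.672]]
```

```bash
python3 steer.py '0 0 0 -7 32 14.5 0;0 0 0 -7 32 14.5 0;0 0 0 -7 32 14.5 0;0 0 0 -7 32 14.5 0;0 0 0 -5 25 11 0'>/dev/null; python3 steer.py '0 0 0 -4 22 9 0;0 0 0 -2 13 6 0;0 0 0 0 0 0 0;0 0 0 0 0 0 0'; python3 steer.py '0 0 0 0 2.2 2 0;0 0 0 0 1.5 1.3 0;0 0 0 0 0 0 0'
```

```text
clock: 13.05
eef_pos: [514.5, -72.6, 47.1]
tcp_rot: [-2.305, -0.004, 1.428]
contact_force: [-0.2, 0.3, -0.1]
opening: 0.11
grasp_force: 30.9
clock: 13.3
eef_pos: [514.8, -72.5, 42.7]
tcp_rot: [-2.307, -0.005, 1.428]
contact_force: [-0.4, -0.7, -0.2]
opening: 0.116
grasp_force: 30.9
```

```bash
python3 steer.py '0 0 0 0 1.5 1.3 0;0 0 0 0 0 0 0'; python3 steer.py '0 0 0 0 1.1 1 0;0 0 0 0 0 0 0'
python3 - <<'E'
from h import *
a=r.grab_frame("scene");b=r.grab_frame("top")
q=proj("scene",[[490,-70,5]])[0].astype(int);w=proj("top",[[490,-70,5]])[0].astype(int);print(q,w)
tile([(a,q[0]-40,q[1]-35),(b,w[0]-40,w[1]-35)],"pics/z3.png",s=5,w=80,h=60)
E
```

```text
clock: 13.47
eef_pos: [514.7, -72.6, 40.2]
tcp_rot: [-2.306, -0.005, 1.427]
contact_force: [0.2, 0.3, 0.4]
opening: 0.107
grasp_force: 31.0
clock: 13.63
eef_pos: [514.9, -72.7, 39.3]
tcp_rot: [-2.305, -0.005, 1.427]
contact_force: [1.4, 0.5, 5.9]
opening: 0.114
grasp_force: 32.0
[284 236] [253 228]
```

View pics/z3.png

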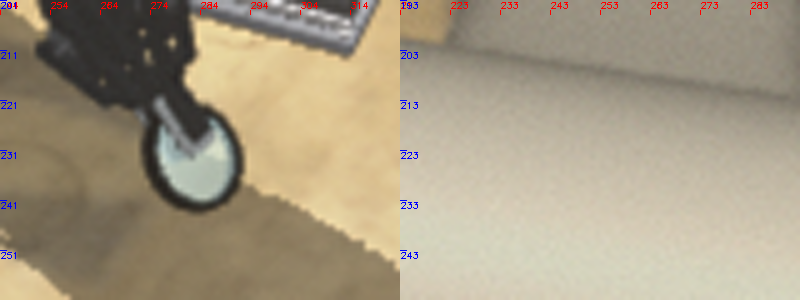

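```bash
python3 steer.py '0 0 0 0 0 0 0.2;0 0 0 0 0 0 0.2;0 0 0 0 0 -3 0.2;0 0 0 0 0 -5 0.2;0 0 0 0 0 -6 0.2'; python3 steer.py '0 0 0 0 0 -8 0.2;0 0 0 0 0 -10 0.2;0 0 0 0 0 -15 0.2;0 0 0 0 0 -30 0.2;0 0 0 0 0 -30 0.2'; python3 steer.py '0 0 0 0 0 -40 0.4;0 0 0 0 0 -40 0.6;0 0 0 0 0 0 0.8;-0.12 0 0 0 0 0 0.8;-0.12 0 0 0 0 0 0.8'
python3 - <<'E'
from h import *
goto([560,203,150],[np.pi,0,-.377])
a=r.grab_frame("scene");b=r.grab_frame("top")
cv2.imwrite("pics/scene3.png",a[...,::-1]);cv2.imwrite("pics/top3.png",b[...,::-1])
tile([(a,244,201),(b,213,193)],"pics/z4.png",s=5,w=80,h=60)
E
```

```text
clock: 14.15
eef_pos: [525.0, -74.2, 47.9]
tcp_rot: [-2.305, -0.005, 1.427]
contact_force: [-0.8, -0.2, 0.0]
opening: 0.199
grasp_force: 0.1
clock: 14.57
eef_pos: [593.8, -84.5, 111.2]
tcp_rot: [-2.304, -0.005, 1.427]
contact_force: [0.6, -0.2, -1.2]
opening: 0.2
grasp_force: 0.0
clock: 14.98
eef_pos: [653.2, -93.3, 161.6]
tcp_rot: [-2.548, -0.005, 1.427]
contact_force: [-0.4, 0.1, -0.5]
opening: 0.802
grasp_force: 0.0
clock 14.98 pos [653.2 -93.3 161.6] rot [-2.548 -0.005  1.427] F [-0.4  0.1 -0.5] q [-0.15  0.81  1.18  0.    1.74 -0.  ]
turn [-0.426  0.53   1.746] rows 15.0 shift-before-turn [ 279.9 -104.5   86.1] shift-after-turn [-195.8 -241.2   11.6] rows 8.0
```

View pics/z4.png

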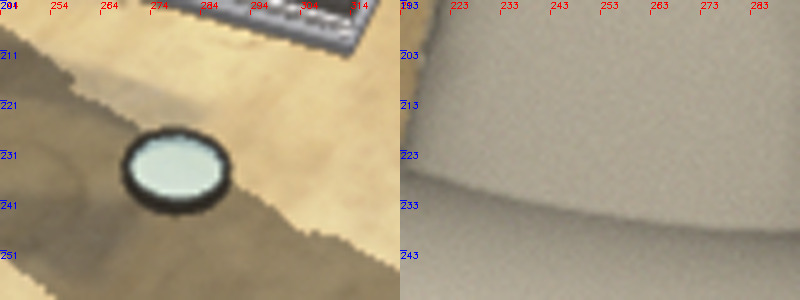

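The scene view shows the lens lying flat on the desk, top face centred near pixel (279,233.5). I'll clear the arm from the top view and measure numerically.

```bash
python3 steer.py '-0.119 0 0 0 0 0 1;-0.119 0 0 0 0 0 1;-0.119 0 0 0 0 0 1;-0.119 0 0 0 0 0 1;-0.119 0 0 0 0 0 1'>/dev/null; python3 steer.py '0 0 0 40 0 -6 1;0 0 0 40 0 -6 1;0 0 0 40 0 -6 1;0 0 0 40 0 -6 1;0 0 0 40 0 -6 1'; python3 steer.py '0 0 0 20 -35 0 1;0 0 0 20 -35 0 1;0 0 0 20 -35 0 1;0 0 -0.122 0 0 0 1;0 0 -0.122 0 0 0 1' >/dev/null; python3 steer.py '0 0 -0.122 0 0 0 1;0 0 -0.122 0 0 0 1;0 0 -0.122 0 0 0 1;0 0 -0.122 0 0 0 1;0 0 -0.122 0 0 0 1'>/dev/null; python3 steer.py '0 0 -0.122 0 0 0 1;0 0 -0.122 0 0 0 1;0 0 -0.122 0 0 0 1;0 0 -0.122 0 0 0 1;0 0 0 0 0 0 1'
cat > lens.py <<'E'
from h import *
def seg(n,u,v,h=22):
    g=cv2.cvtColor(cv2.GaussianBlur(im[n],(0,0),.6),cv2.COLOR_RGB2GRAY)
    u,v=int(u),int(v);return g[v-h:v+h,u-h:u+h]
im={n:r.grab_frame(n) for n in P}
for n in P: cv2.imwrite(f"pics/{n}4.png",im[n][...,::-1])
c=atz("scene",(279,233.4),10);print('scene',c);w=proj("top",c)[0];print(w)
for n,(u,v) in (("scene",(279,234)),("top",w)):
    g=seg(n,u,v,18)
    for row in g[::1]: print(''.join("%4d"%x for x in row[::1]))
E
python3 lens.py | cut -c1-150
```

```text
clock: 15.92
eef_pos: [680.7, 106.4, 195.2]
tcp_rot: [-3.137, -0.004, 1.427]
contact_force: [0.5, 0.5, -0.6]
opening: 1.003
grasp_force: 0.0
clock: 17.17
eef_pos: [585.5, 179.2, 195.1]
tcp_rot: [3.14, -0.005, 2.775]
contact_force: [0.4, 0.6, -0.2]
opening: 1.004
grasp_force: 0.0
scene [507.74860627 -68.89232676  10.        ]
[253.52403696 223.49960877]
 169 170 173 175 178 180 184 187 191 195 201 203 205 205 206 209 211 213 214 214 214 214 215 217 218 219 218 216 212 209 210 211 212 211 209 205
 168 168 171 175 176 177 178 176 177 180 186 192 197 200 203 206 208 210 212 213 214 214 214 216 217 217 216 216 213 211 210 210 211 210 208 204
 169 169 170 174 176 176 175 173 173 174 177 181 185 190 194 198 201 204 209 211 212 212 214 215 215 215 215 214 212 209 208 208 209 207 205 203
 170 169 169 172 174 174 174 174 175 177 177 178 179 181 184 187 190 196 201 205 207 208 210 212 213 213 212 210 209 207 205 206 206 204 200 199
 171 171 172 174 174 174 175 177 179 179 178 177 177 178 177 179 180 184 188 192 196 199 204 207 207 207 206 206 205 203 202 202 202 200 197 197
 175 176 177 177 175
[... 8994 characters left out ...]
 153 154 156 158 160 161 160 159 155 153 151 150 152 152 152 152 151 150 151 150 151 151 150 149 148 147 148 149 151 154
 155 155 154 154 153 152 155 157 159 159 160 162 162 161 158 154 151 149 152 153 152 152 152 153 155 153 153 152 151 149 148 148 150 150 149 151
 152 154 154 154 154 156 156 158 159 159 162 164 164 162 160 155 152 151 154 156 153 153 153 153 157 156 154 153 152 150 149 150 149 149 150 152
 153 153 155 155 155 157 158 159 159 160 161 164 165 163 160 156 156 156 158 157 155 154 154 156 157 156 155 152 151 150 150 149 147 148 148 149
 152 152 154 156 156 158 160 162 162 162 162 163 163 162 158 157 156 154 154 155 155 153 154 155 153 154 152 150 150 151 151 151 149 148 148 148
```

```bash
cat > lens2.py <<'E'
from fit import *
def blob(im,u,v,h=18,th=118):
    g=cv2.cvtColor(im,cv2.COLOR_BGR2GRAY)[v-h:v+h,u-h:u+h]; g=cv2.resize(g,None,fx=4,fy=4,interpolation=cv2.INTER_CUBIC)
    m=(g<th).astype(np.uint8); cs,_=cv2.findContours(m,cv2.RETR_EXTERNAL,cv2.CHAIN_APPROX_NONE)
    c=max(cs,key=cv2.contourArea); M=cv2.moments(c); return np.array([(M['m10']/M['m00']+.5)/4-.5+u-h,(M['m01']/M['m00']+.5)/4-.5+v-h]),cv2.boundingRect(c),cv2.contourArea(c)/16
if __name__=="__main__":
    a,b=cv2.imread("pics/scene4.png"),cv2.imread("pics/top4.png")
    s,*x=blob(a,279,234,th=140);t,*y=blob(b,253,223);print(s,x,t,y)
    print(tri(s,t),atz("scene",s,5),atz("top",t,5))
    S=[(169.4,285.6),(209.4,266.4),(232,297.6),(190,319.6)];T=[(164,185),(194.4,197),(180.6,229),(150.4,217)]
    L=[(59,56,6),(59,-56,6),(-59,-56,6),(-59,56,6)]
    print(fit([("scene",l,u,0) for l,u in zip(L,S)],[560,203,-.36])[0],fit([("top",l,u,0) for l,u in zip(L,T)],[560,203,-.36])[0])
    X=tri(s,t)[0]; goto([X[0],X[1],110],[np.pi,0,2.765])
E
python3 lens2.py
```

```text
[278.83076439 234.8774115 ] [(29, 41, 89, 73), 314.25] [253.64123676 223.0136767 ] [(36, 36, 79, 77), 282.28125]
(array([509.09520273, -69.64863606,   2.97694696]), array([-0.17092712, -0.01636478,  0.09646366,  0.1785369 ])) [507.60164273 -68.07174796   5.        ] [509.58981879 -69.30986449   5.        ]
[ 5.58448014e+02  2.04074269e+02 -3.78123405e-01] [ 5.61650399e+02  2.01485811e+02 -3.71692560e-01]
clock 17.27 pos [585.5 179.2 195. ] rot [ 3.139 -0.004  2.765] F [-0.4 -0.1  0.4] q [ 0.29  0.39  1.71  0.01  1.04 -0.9 ]
turn [ 0.003 -0.004 -0.   ] rows 1.0 shift-before-turn [ -20.9 -259.7   84.2] shift-after-turn [ -20.5 -259.5   85. ] rows 7.0
```

```bash
python3 steer.py '0 0 0 -3 -37 0 1;0 0 0 -3 -37 0 1;0 0 0 -3 -37 0 1;0 0 0 -3 -37 0 1;0 0 0 -3 -37 0 1'>/dev/null; python3 steer.py '0 0 0 -3 -37 0 0.85;0 0 0 -2.7 -37.5 0 0.85;0 0 0 0 0 40 0.85;0 0 0 0 0 40 0.85;0 0 0 0 0 0 0.85'
python3 - <<'E'
from h import *
goto([508.6,-68.7,40],[np.pi,0,2.765])
E
```

```text
clock: 18.1
eef_pos: [505.8, -70.0, 108.5]
tcp_rot: [3.14, -0.013, 2.763]
contact_force: [-1.8, 0.3, -0.9]
opening: 0.847
grasp_force: 0.0
clock 18.10 pos [505.8 -70.  108.5] rot [ 3.14  -0.013  2.763] F [-1.8  0.3 -0.9] q [-0.14  0.38  1.99  0.01  0.79 -1.34]
turn [ 0.002 -0.013 -0.002] rows 1.0 shift-before-turn [-3.   2.2 68.4] shift-after-turn [-2.1  2.3 68.5] rows 2.0
```

```bash
python3 steer.py '0 0 0 0 0 35 0.85;0 0 0 0 0 25 0.85;0 0 0 0 0 10 0.85;0 0 0 0 0 6 0.85;0 0 0 0 0 0 0.85'
python3 - <<'E'
from h import *
goto([508.6,-68.7,24],[np.pi,0,2.765])
a=cv2.cvtColor(r.grab_frame("scene"),cv2.COLOR_RGB2BGR);cv2.imwrite("pics/scene5.png",a)
E
python3 steer.py '0 0 0 0 0 0 0.85'
```

```text
clock: 18.52
eef_pos: [510.2, -69.1, 38.1]
tcp_rot: [3.138, -0.003, 2.768]
contact_force: [0.0, 0.5, -0.9]
opening: 0.848
grasp_force: 0.0
clock 18.52 pos [510.2 -69.1  38.1] rot [ 3.138e+00 -3.000e-03  2.768e+00] F [ 0.   0.5 -0.9] q [-0.14  0.5   2.01  0.01  0.63 -1.34]
turn [ 0.004 -0.003  0.003] rows 1.0 shift-before-turn [ 1.6 -0.2 14.1] shift-after-turn [ 1.7 -0.2 14.1] rows 1.0
clock: 18.65
eef_pos: [511.1, -69.4, 39.3]
tcp_rot: [3.137, -0.001, 2.769]
contact_force: [0.6, -0.0, 0.7]
opening: 0.853
grasp_force: 0.0
```

```bash
python3 steer.py '0 0 0 2.6 0 8 0.85;0 0 0 0 0 7 0.85;0 0 0 0 0 0 0.85;0 0 0 0 0 0 0.85'; python3 steer.py '0 0 0 0 0 2 0.85;0 0 0 0 0 2 0.85;0 0 0 0 0 0 0.85'; python3 steer.py '0 0 0 0 0 2 0.85;0 0 0 0 0 0 0.85'; python3 steer.py '0 0 0 0 0 2 0.85;0 0 0 0 0 0 0.85'
```

```text
clock: 18.98
eef_pos: [507.1, -68.3, 22.6]
tcp_rot: [3.138, -0.003, 2.769]
contact_force: [0.5, 0.3, 1.6]
opening: 0.851
grasp_force: 0.0
clock: 19.23
eef_pos: [507.4, -68.4, 18.6]
tcp_rot: [3.137, -0.003, 2.769]
contact_force: [-0.6, -0.7, -0.0]
opening: 0.85
grasp_force: 0.0
clock: 19.4
eef_pos: [507.4, -68.4, 16.6]
tcp_rot: [3.137, -0.003, 2.769]
contact_force: [0.2, 0.4, -0.4]
opening: 0.85
grasp_force: 0.0
clock: 19.57
eef_pos: [507.4, -68.3, 14.6]
tcp_rot: [3.137, -0.003, 2.769]
contact_force: [0.2, -0.3, 0.6]
opening: 0.848
grasp_force: 0.0
```

```bash
python3 steer.py '0 0 0 0 0 -1.5 0.8;0 0 0 0 0 0 0.75;0 0 0 0 0 0 0.7;0 0 0 0 0 0 0.6;0 0 0 0 0 0 0.6' 25;python3 steer.py '0 0 0 0 0 0 0.6;0 0 0 0 0 0 0.6' 25
```

```text
clock: 19.98
eef_pos: [507.5, -68.9, 16.9]
tcp_rot: [3.138, -0.002, 2.769]
contact_force: [-2.5, -4.0, 8.1]
opening: 0.71
grasp_force: 27.3
clock: 20.15
eef_pos: [507.4, -68.9, 16.9]
tcp_rot: [3.138, -0.002, 2.769]
contact_force: [-3.4, -4.5, 7.7]
opening: 0.713
grasp_force: 27.3
```

```bash
cat > ins.py <<'E'
from h import *
import sys
ST=np.array([559.8,202.2]);YAW=-.377
def tgt(cx,cz,th,cy=0,lx=-1.0,lz=11.9):
    B=Ro.from_euler('z',YAW); Rt=B*Ro.from_matrix(np.array([[-1,0,0],[0,1,0],[0,0,-1.]]))*Ro.from_rotvec([0,th,0])
    C=np.r_[ST,0]+B.apply([cx,cy,cz]); return C-Rt.apply([lx,0,lz]),Rt.as_euler('xyz')
if __name__=="__main__":
    a=list(map(float,sys.argv[1:])); p,q=tgt(*a); print('target',p.round(1),q.round(3)); goto(p,q)
    s=r.sense();R=Ro.from_euler('xyz',s['tcp_rot']);B=Ro.from_euler('z',YAW)
    print('lens now in stand frame',B.inv().apply(s['eef_pos']+R.apply([-1,0,11.9])-np.r_[ST,0]).round(1),'F stand',B.inv().apply(s['contact_force']).round(1),'tilt',np.degrees(np.arcsin((B.inv()*R).as_matrix()[2,0])).round(1),'T',s['wrist_torque'].round(2),'open',s['opening'],s['grasp_force'])
E
python3 steer.py '0 0 0 0 0 -10 0.6;0 0 0 0 0 -25 0.6;0 0 0 0 0 -40 0.6;0 0 0 0 0 -40 0.6;0 0 0 0 0 -35 0.6' 30
python3 steer.py '0 0.1 0 0 0 0 0.6;0 0.1 0 0 0 0 0.6;0 0.1 0 0 0 0 0.6;0 0 0 0 0 0 0.6'
python3 ins.py -12 100 .3
```

```text
clock: 20.57
eef_pos: [507.5, -69.0, 169.0]
tcp_rot: [3.137, -0.002, 2.769]
contact_force: [1.9, -0.5, 0.5]
opening: 0.708
grasp_force: 32.9
clock: 20.9
eef_pos: [509.4, -69.6, 166.6]
tcp_rot: [3.137, -0.305, 2.77]
contact_force: [0.0, -0.1, -0.6]
opening: 0.705
grasp_force: 32.9
target [551.  205.7 111.7] [ 3.142 -0.3    2.765]
clock 20.90 pos [509.4 -69.6 166.6] rot [ 3.137 -0.305  2.77 ] F [ 0.  -0.1 -0.6] q [-0.18  0.44  1.76  0.07  1.25 -1.41]
turn [ 0.003 -0.005  0.005] rows 1.0 shift-before-turn [ 41.8 271.3  72.1] shift-after-turn [ 43.6 271.3  71. ] rows 7.0
lens now in stand frame [  50.6 -271.3  155. ] F stand [ 0.1 -0.  -0.6] tilt 17.5 T [-0.06 -0.15  0.01] open 0.7048427687180476 32.91512489318848
```

```bash
python3 steer.py '0 0 0 0 38 0 0.6;0 0 0 0 39 0 0.6;0 0 0 0 39 0 0.6;0 0 0 0 39 0 0.6;0 0 0 0 39 0 0.6'>/dev/null;python3 steer.py '0.003 -0.005 0.005 0 39 0 0.6;0 0 0 0 38 0 0.6;0 0 0 14 0 24 0.6;0 0 0 14 0 24 0.6;0 0 0 14 0 24 0.6'; python3 steer.py '0 0 0 0 0 0 0.6;0 0 0 0 0 0 0.6'
python3 ins.py -12 60 .3
python3 - <<'E'
from h import *
from ins import *
a=cv2.cvtColor(r.grab_frame("scene"),cv2.COLOR_RGB2BGR);cv2.imwrite("pics/scene6.png",a)
s=r.sense();C=s['eef_pos']+Ro.from_euler('xyz',s['tcp_rot']).apply([-1,0,11.9]);print(C,proj("scene",C))
E
```

```text
clock: 21.73
eef_pos: [548.5, 206.8, 110.3]
tcp_rot: [3.141, -0.294, 2.766]
contact_force: [-0.9, -0.1, -1.0]
opening: 0.711
grasp_force: 33.0
clock: 21.9
eef_pos: [547.6, 206.0, 110.2]
tcp_rot: [-3.14, -0.298, 2.766]
contact_force: [1.3, 0.5, -0.4]
opening: 0.712
grasp_force: 33.0
target [551.  205.7  71.7] [ 3.142 -0.3    2.765]
clock 21.90 pos [547.6 206.  110.2] rot [-3.14  -0.298  2.766] F [ 1.3  0.5 -0.4] q [ 0.26  0.57  1.67  0.19  1.15 -1.03]
turn [-0.002  0.002  0.001] rows 1.0 shift-before-turn [-14.5   1.   35.9] shift-after-turn [-14.5   1.   35.9] rows 1.0
lens now in stand frame [-15.3  -1.   98.6] F stand [ 1.1  1.  -0.4] tilt 17.1 T [-0.06 -0.15 -0.  ] open 0.7124703292978097 33.00294756889343
[547.05045308 206.81488559  99.53524674] [[199.2295278  268.20892206]]
```

```bash
python3 ins.py -14 48 .3 | grep turn;  python3 steer.py '0 0 0 -7 0.5 20 0.6;0 0 0 -6 0.5 17 0.6;0 0 0 -3 0 9 0.6;0 0 0 0 0 0 0.6;0 0 0 0 0 0 0.6';python3 ins.py -14 40 .3
python3 - <<'E'
from h import *
a=r.grab_frame("scene");cv2.imwrite("pics/scene7.png",a[...,::-1])
cv2.imwrite("pics/z5.png",cv2.resize(a[245:325,150:250,::-1],None,fx=7,fy=7,interpolation=cv2.INTER_CUBIC))
E
```

```text
turn [0.    0.004 0.001] rows 1.0 shift-before-turn [-14.6   0.4  49.4] shift-after-turn [-14.9   0.4  49.4] rows 2.0
clock: 22.37
eef_pos: [552.2, 205.8, 62.6]
tcp_rot: [3.141, -0.297, 2.764]
contact_force: [-0.1, -0.6, -0.6]
opening: 0.71
grasp_force: 33.0
target [549.2 206.4  51.7] [ 3.142 -0.3    2.765]
clock 22.37 pos [552.2 205.8  62.6] rot [ 3.141 -0.297  2.764] F [-0.1 -0.6 -0.6] q [ 0.26  0.64  1.68  0.2   1.07 -1.05]
turn [ 0.     0.003 -0.   ] rows 1.0 shift-before-turn [-0.3 -0.5 11.4] shift-after-turn [-0.4 -0.5 11.3] rows 1.0
lens now in stand frame [-11.    0.5  50.9] F stand [ 0.1 -0.6 -0.6] tilt 17.0 T [-0.07 -0.2   0.01] open 0.7100831672867527 33.03389310836792
```

View pics/z5.png

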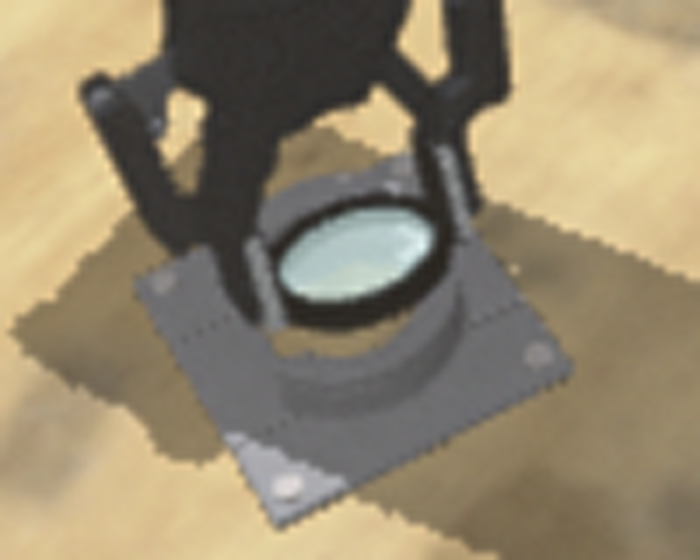

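The view shows the lens tilted and centred between the finger gaps, above the seat. I'll go down, then slide the edge under the lip.

```bash
python3 steer.py '0 0 0 -0.3 -0.5 7 0.6;0 0 0 0 0 4.4 0.6;0 0 0 0 0 0 0.6'>/dev/null; python3 ins.py 1.2 35.2 .3|tail -2; python3 steer.py '0 0 0 -5 0 0 0.6;0 0 0 -4 0 0 0.6;0 0 0 -3 0 0 0.6;0 0 0 0 0 0 0.6'; python3 ins.py 1.2 35.2 .3|tail -2
```

```text
turn [-0.001  0.002  0.   ] rows 1.0 shift-before-turn [-16.9   0.3  -1.2] shift-after-turn [-16.9   0.3  -1.2] rows 1.0
lens now in stand frame [-15.3  -0.3  39. ] F stand [-0.3 -0.4 -1.7] tilt 17.1 T [-0.05 -0.14 -0.03] open 0.7040254191756073 33.03409695625305
clock: 23.0
eef_pos: [560.1, 202.2, 47.5]
tcp_rot: [3.141, -0.297, 2.765]
contact_force: [-0.4, -0.4, 0.2]
opening: 0.705
grasp_force: 33.0
turn [0.    0.003 0.   ] rows 1.0 shift-before-turn [-3.6 -0.1 -0.4] shift-after-turn [-3.6 -0.1 -0.4] rows 1.0
lens now in stand frame [-2.3  0.1 35.9] F stand [-0.2 -0.5  0.2] tilt 17.0 T [-0.09 -0.13 -0.04] open 0.7052803262517997 33.03392708301544
```

```bash
python3 steer.py '0 0 0 -1.5 0 0 0.6;0 0 0 0 0 0 0.6'; python3 steer.py '0 0 0 -1.5 0 0 0.6;0 0 0 0 0 0 0.6' ; python3 ins.py 1.2 35.2 .3|tail -1;
```

```text
clock: 23.17
eef_pos: [560.7, 201.9, 47.1]
tcp_rot: [-3.142, -0.297, 2.765]
contact_force: [1.2, 0.3, -0.5]
opening: 0.709
grasp_force: 33.0
clock: 23.33
eef_pos: [562.0, 201.4, 46.7]
tcp_rot: [-3.142, -0.297, 2.765]
contact_force: [-0.0, -0.2, -1.1]
opening: 0.709
grasp_force: 33.0
lens now in stand frame [-0.2  0.1 35. ] F stand [ 0.  -0.2 -1.1] tilt 17.0 T [-0.04 -0.2   0.01] open 0.7093744400981545 33.03396463394165
```

```bash
python3 steer.py '0 0 0 -1 0 0 0.6;0 0 0 0 0 0 0.6' >/dev/null; python3 ins.py 1.2 35.2 .3|tail -1; python3 steer.py '0 0 0 -1 0 0 0.6;0 0 0 0 0 0 0.6' >/dev/null; python3 ins.py 1.2 35.2 .3|tail -1;
```

```text
lens now in stand frame [ 0.7  0.  34.8] F stand [-0.5 -0.4 -0.6] tilt 17.0 T [-0.07 -0.11 -0.01] open 0.7064807972040363 33.033934235572815
lens now in stand frame [ 1.4  0.1 34.4] F stand [ 0.5 -0.1 -0.3] tilt 17.1 T [ 0.08 -0.11 -0.01] open 0.7070741812405277 33.0305278301239
```

```bash
python3 steer.py '0 0 0 -1 0 -0.3 0.6;0 0 0 0 0 0 0.6' >/dev/null; python3 ins.py 1.2 35.2 .3|tail -1; python3 steer.py '0 0 0 -1 0 -0.3 0.6;0 0 0 0 0 0 0.6' >/dev/null; python3 ins.py 1.2 35.2 .3|tail -1;
```

```text
lens now in stand frame [ 1.8  0.1 34.4] F stand [-4.9  1.3  0.5] tilt 17.1 T [ 0.45  0.33 -0.18] open 0.711845798582946 32.982097864151
lens now in stand frame [ 2.1  0.1 34.3] F stand [-7.5  3.7  0. ] tilt 17.2 T [ 0.79  0.79 -0.26] open 0.7106320866844794 32.988547682762146
```

```bash
cat > plan.py <<'E'
from ins import *
s=r.sense();pp,pq=s['eef_pos'],s['tcp_rot'];cy=float(sys.argv[1]);e=float(sys.argv[2])
for th in map(float,sys.argv[3:]):
    c,sn=np.cos(th),np.sin(th);p,q=tgt(32.2+e-31*c-5*sn,20.5+31*sn+5*c,th,cy)
    R0=Ro.from_euler('xyz',pq);print(th,'turn',(R0.inv()*Ro.from_euler('xyz',q)).as_rotvec().round(4),'shift before turn',R0.inv().apply(p-pp).round(2));pp,pq=p,q
E
python3 plan.py .6 0 .297 .25 .2 .15 .1 .05 0
```

```text
0.297 turn [-0.0005 -0.0035 -0.    ] shift before turn [1.01 0.47 0.29]
0.25 turn [-0.    -0.047 -0.   ] shift before turn [ 0.33 -0.    1.39]
0.2 turn [ 0.   -0.05 -0.  ] shift before turn [0.33 0.   1.5 ]
0.15 turn [ 0.   -0.05 -0.  ] shift before turn [ 0.32 -0.    1.52]
0.1 turn [ 0.   -0.05 -0.  ] shift before turn [0.31 0.   1.55]
0.05 turn [-0.   -0.05 -0.  ] shift before turn [ 0.31 -0.    1.57]
0.0 turn [ 0.   -0.05 -0.  ] shift before turn [ 0.31 -0.    1.6 ]
```

```bash
python3 steer.py '0 0 0 1.9 0.5 0.5 0.6;0 0 0 0 0 0 0.6' >/dev/null; python3 plan.py .6 0 .297;python3 ins.py 1.2 35.2 .3|tail -1; python3 steer.py '0 -0.05 0 0.3 0 1.4 0.6;0 -0.05 0 0.3 0 1.5 0.6;0 0 0 0 0 0 0.6' >/dev/null; python3 ins.py 1.2 35.2 .3|tail -1;python3 plan.py .6 0 .2
```

```text
0.297 turn [-0.0005  0.0004  0.0009] shift before turn [0.61 0.04 0.33]
lens now in stand frame [ 1.8  0.6 34.5] F stand [ 0.4  0.8 -0.2] tilt 17.0 T [-0.05 -0.13  0.01] open 0.7089311302812732 33.059399127960205
lens now in stand frame [ 0.9  0.5 31.9] F stand [ 0.4  0.2 -1. ] tilt 11.2 T [-0.06 -0.12 -0.03] open 0.7087559218002297 33.11214745044708
0.2 turn [-0.0006  0.005   0.0015] shift before turn [-0.07  0.09  0.33]
```

```bash
python3 steer.py '0 -0.05 0 0.3 0 1.5 0.6;0 -0.045 0 0.3 0 1.6 0.6;0 0 0 0 0 0 0.6' >/dev/null; python3 ins.py 1.2 35.2 .3|tail -1;python3 steer.py '0 -0.05 0 0.3 0 1.5 0.6;0 0 0 0 0 0 0.6' >/dev/null; python3 ins.py 1.2 35.2 .3|tail -1; python3 plan.py .4 -.4 .05 0
```

```text
lens now in stand frame [ 1.6  0.8 28.9] F stand [ 1.1  0.9 -1.4] tilt 5.7 T [ 0.03 -0.32 -0.05] open 0.7059564131588809 33.039071559906006
lens now in stand frame [ 1.7  0.6 27.3] F stand [ 1.3  1.2 -1.9] tilt 3.0 T [ 0.08 -0.29  0.04] open 0.7092482869481811 33.04612398147583
0.05 turn [-0.0002 -0.0016  0.0012] shift before turn [ 1.14 -0.25  0.33]
0.0 turn [ 0.   -0.05 -0.  ] shift before turn [ 0.31 -0.    1.6 ]
```

```bash
python3 steer.py '0 0 0 1.2 -0.2 0.3 0.6;0 0 0 0 0 0 0.6' >/dev/null; python3 ins.py 1.2 35.2 .3|tail -1;python3 steer.py '0 -0.05 0 0.3 0 1.5 0.6;0 0 0 0 0 0 0.6' >/dev/null; python3 ins.py .5 25 0|tail -2
```

```text
lens now in stand frame [ 1.4  0.9 27.4] F stand [ 2.5  1.5 -0.7] tilt 3.0 T [ 0.21 -0.48 -0.04] open 0.7045620413198104 33.13124120235443
turn [ 0.001 -0.     0.001] rows 1.0 shift-before-turn [ 0.9 -0.8  0.7] shift-after-turn [ 0.9 -0.8  0.7] rows 1.0
lens now in stand frame [ 1.4  0.8 25.7] F stand [ 4.4  2.1 -1.8] tilt 0.0 T [ 0.02 -0.71  0.14] open 0.7066372572939635 33.030086159706116
```

```bash
cat > glass.py <<'E'
from ins import *
def glass(im,u,v,h=16):
    u,v=int(round(u)),int(round(v)); c=im[v-h:v+h,u-h:u+h].astype(float); c=cv2.resize(c,None,fx=4,fy=4,interpolation=cv2.INTER_CUBIC)
    m=((c[...,1]>135)&(c[...,0]>c[...,2]-8)).astype(np.uint8)   # BGR: glass bluish-green
    n,l,st,ce=cv2.connectedComponentsWithStats(m); k=1+np.argmax(st[1:,4]); return np.array([(ce[k][0]+.5)/4-.5+u-h,(ce[k][1]+.5)/4-.5+v-h]),st[k]/[4,4,4,4,16]
if __name__=="__main__":
    s=r.sense();a=r.grab_frame("scene")[...,::-1].copy();cv2.imwrite("pics/scene8.png",a)
    R=Ro.from_euler('xyz',s['tcp_rot']);C8=s['eef_pos']+R.apply([-1,0,11.9])
    R7=Ro.from_euler('xyz',[3.141,-.297,2.764]);C7=np.array([552.2,205.8,62.6])+R7.apply([-1,0,11.9])
    for n,C in (("scene7",C7),("scene8",C8),("scene4",np.array([507.4+.93,-68.9-.37,5]))):
        im=cv2.imread(f"pics/{n}.png");p=proj("scene",C)[0];g,st=glass(im,*p);print(n,C.round(1),'pred',p.round(2),'glass',g.round(2),st.round(1),'diff',(g-p).round(2))
    p=proj("scene",C8);J=[(proj("scene",C8+d)-p)[0].round(2) for d in (Ro.from_euler('z',YAW).apply(np.eye(3)*5))];print('px per 5mm X,Y,Z',J)
E
python3 glass.py
```

```text
scene7 [549.9 206.7  50.9] pred [200.43 281.62] glass [200.41 280.93] [  6.2   9.   21.5  12.8 195.9] diff [-0.02 -0.68]
scene8 [561.4 202.4  25.7] pred [199.03 285.04] glass [199.14 284.56] [  6.    7.8  21.5  16.5 278.9] diff [ 0.1  -0.48]
scene4 [508.3 -69.3   5. ] pred [278.84 234.53] glass [278.89 234.17] [  7.2   9.2  18.2  12.5 173.6] diff [ 0.05 -0.36]
px per 5mm X,Y,Z [array([-0.95, -1.4 ]), array([-1.89,  0.94]), array([-0.21, -1.34])]
```

```bash
for i in 1; do python3 steer.py '0 0 0 -1 0.4 0 0.6;0 0 0 0 0 0 0.6' >/dev/null; python3 ins.py .5 25 0|tail -1; python3 steer.py '0 0 0 -1 0.4 0 0.6;0 0 0 0 0 0 0.6' >/dev/null; python3 ins.py .5 25 0|tail -1; python3 steer.py '0 0 0 -1 0 0 0.6;0 0 0 0 0 0 0.6' >/dev/null; python3 ins.py .5 25 0|tail -1; done
```

```text
lens now in stand frame [ 1.7  0.6 25.5] F stand [0.7 1.4 0.9] tilt 0.2 T [ 0.19 -0.18 -0.01] open 0.7109776253183688 33.12512934207916
lens now in stand frame [ 2.5  0.7 25.3] F stand [-0.5 -0.2 -0.7] tilt 0.2 T [ 0.01  0.   -0.02] open 0.7065143179419778 33.11332583427429
lens now in stand frame [ 2.6  0.6 25.2] F stand [-4.6  0.4  1.5] tilt 0.3 T [ 0.36  0.58 -0.06] open 0.7121049736863184 33.25918793678284
```

```bash
python3 steer.py '0 0 0 0.8 0.8 -0.2 0.6;0 0 0 0 0 0 0.6' >/dev/null; python3 ins.py .5 25 0|tail -1; python3 steer.py '0 0 0 0.9 0 0 0.6;0 0 0 0 0 0 0.6' >/dev/null; python3 ins.py .5 25 0|tail -1; python3 steer.py '0 0 0 0.8 0 0 0.6;0 0 0 0 0 0 0.6' >/dev/null; python3 ins.py .5 25 0|tail -1
```

```text
lens now in stand frame [ 2.8  1.9 25.7] F stand [-0.4  0.  -0.5] tilt 0.1 T [-0.06  0.   -0.05] open 0.7045369082015639 33.13401639461517
lens now in stand frame [ 1.9  1.9 25.8] F stand [-0.2  0.2 -0.2] tilt 0.1 T [-0.03 -0.01  0.01] open 0.709116530428766 33.13349783420563
lens now in stand frame [ 1.1  1.9 25.7] F stand [-0.1  0.5 -0.6] tilt 0.1 T [ 0.03  0.07 -0.01] open 0.7141364382788595 33.13352644443512
```

```bash
python3 steer.py '0 0 0 -0.5 0 0.5 0.6;0 0 0 0 0 0 0.6' >/dev/null; python3 ins.py .5 25 0|tail -1; python3 steer.py '0 0 0 0 0 0.5 0.6;0 0 0 0 0 0 0.6' >/dev/null; python3 ins.py .5 25 0|tail -1; python3 steer.py '0 0 0 0 0 0.5 0.6;0 0 0 0 0 0 0.6' >/dev/null; python3 ins.py .5 25 0|tail -1
```

```text
lens now in stand frame [ 1.7  1.9 25.2] F stand [-0.7 -0.3 -1.2] tilt 0.1 T [ 0.02 -0.04  0.02] open 0.714610751033719 33.15752863883972
lens now in stand frame [ 1.7  2.  25.1] F stand [-1.6 -2.1  4.3] tilt 0.1 T [-0.01  0.18 -0.01] open 0.7105054536886487 33.54455530643463
lens now in stand frame [ 1.7  2.  25. ] F stand [-2.6 -2.1  9.1] tilt 0.1 T [-0.09  0.44  0.  ] open 0.7093869532448902 34.00808572769165
```

```bash
python3 steer.py '0 0 0 0 0 -0.8 0.72;0 0 0 0 0 0 0.75;0 0 0 0 0 0 0.8;0 0 0 0 0 0 0.9;0 0 0 0 0 0 0.9'; python3 steer.py '0 0 0 0 0 -5 0.9;0 0 0 0 0 -10 0.9;0 0 0 0 0 -20 0.9;0 0 0 0 0 -35 0.9;0 0 0 0 0 -40 0.9'; python3 steer.py '0 0 0 40 0 -5 0.9;0 0 0 40 0 0 0.9;0 0 0 40 0 0 0.9;0 0 0 40 0 0 0.9;0 0 0 0 0 0 0.9'
python3 - <<'E'
from lens2 import *
from glass import glass
from ins import *
im={n:cv2.cvtColor(r.grab_frame(n),cv2.COLOR_RGB2BGR) for n in P}
for n in P: cv2.imwrite(f"pics/{n}9.png",im[n])
B=Ro.from_euler('z',YAW); C=np.r_[ST,0]+B.apply([1.7,2,25])
g={}
for n in P:
    p=proj(n,C)[0]
    try: g[n],st=glass(im[n],*p); print(n,'pred',p.round(2),'glass',g[n].round(2),st.round(1))
    except Exception as e: print(n,p,e)
if len(g)==2: print(tri(g["scene"],g["top"]),C)
u,v=proj("scene",C)[0].astype(int);G=cv2.cvtColor(im["scene"],cv2.COLOR_BGR2GRAY)
for row in G[v-15:v+16,u-18:u+19]: print(''.join(" .:-=+*#%@"[::-1][min(9,x//24)] for x in row))
E
```

```text
clock: 27.13
eef_pos: [561.1, 203.7, 36.8]
tcp_rot: [-3.141, -0.002, 2.765]
contact_force: [-0.0, -0.3, -0.2]
opening: 0.897
grasp_force: 0.0
clock: 27.55
eef_pos: [560.1, 203.2, 147.3]
tcp_rot: [-3.139, -0.005, 2.765]
contact_force: [0.8, 0.6, -0.4]
opening: 0.903
grasp_force: 0.0
clock: 27.97
eef_pos: [406.5, 263.0, 152.7]
tcp_rot: [-3.139, -0.005, 2.767]
contact_force: [0.2, -1.1, -0.6]
opening: 0.901
grasp_force: 0.0
scene pred [198.54 285.38] glass [195.23 273.8 ] [  0.    0.   26.2  16.5 110.2]
top pred [170.43 206.21] glass [170.01 205.2 ] [  0.    0.   32.   32.  441.4]
(array([566.73996884, 200.10744014,  59.80230146]), array([ 1.2839596 ,  0.22148759, -0.97711794, -1.48326443])) [562.11688009 203.43372065  25.        ]
.............:::::. :-----===########
..:........::-:-::::---:::---+#######
:::..:::.::---::::---=--:::--+#%#####
::..::::::-:-:---====++++=---*#######
:..::::::::::-==+********+-:-*#######
::::::::-::-=+**##%#######+-=########
:::::  .::-=*#%#####**#####**########
::::-::::-+*##*++---:--=+*###########
:::------+###+-::::::::::-+##***#####
::--====+###+-::--......:-=*****#####
:::--=**###=::-+**=:..:-=+******#####
-----=*###=::=*###*=:-=+*******######
-:-:-+*##+::-*####**==+*******#######
::-:-+##*-::+###+=+++********########
-:--=*##+:..=##*===++******##*#######
-:-=+*##=:..=##+===+*********########
---+++##=:..=#*++==+####*#*#*########
:--==+##+:..:*#*+++*####*#*##########
:::-=+*#=:...+#*+**######***#########
:---++*#*:. .+#**########**##########
--=+++*##+.  +#######################
=--=+++###+:.+##*########**##########
-----=-*###*=*############*##########
-------+#############################
-------=+############################
----::-+++**#########################
--::-:-=++=--=*#################*####
:---:----=-::-*#################**###
--:::----++=--*#################**###
-:-:::----++++*######################
:::-:-----++++*######################
```

```bash
python3 steer.py '0 0 0 0 0 -30 0.9;0 0 0 0 0 -30 0.9;0 0 0 0 -38 0 0.9;0 0 0 0 -38 0 0.9;0 0 0 0 -38 0 0.9'>/dev/null; python3 steer.py '0 0 0 0 -38 0 0.9;0 0 0 0 -38 0 0.9;0 0 0 0 -38 0 0.9;0 0 0 0 -38 0 0.9;0 0 0 0 -38 0 0.9'; python3 steer.py '0 0 0 0 -20 0 0.9;0 0 0 0 0 0 0.9'>/dev/null
cat > chk.py <<'E'
from glass import *
from ins import *
im={n:cv2.cvtColor(r.grab_frame(n),cv2.COLOR_RGB2BGR) for n in P}
for n in P: cv2.imwrite(f"pics/{n}10.png",im[n])
B=Ro.from_euler('z',YAW); C=np.r_[ST,0]+B.apply([1.7,2,25]);g={}
for n in P:
    p=proj(n,C)[0];h=16;u,v=p.round().astype(int);A=im[n].astype(int);A0=cv2.imread(f"pics/{n}0.png").astype(int)
    print(n,p.round(1))
    G=cv2.cvtColor(im[n],cv2.COLOR_BGR2GRAY)
    for y in range(v-h,v+h): print(''.join(" .:-=+*#%@"[min(9,x//24)] for x in G[y,u-18:u+19]))
    d=(A[...,0]-A[...,2]-(A0[...,0]-A0[...,2]))[v-h:v+h,u-h:u+h]>25   # desk seen through hole became bluish
    ys,xs=np.nonzero(d); print('glass change',len(xs),xs.mean()+u-h,ys.mean()+v-h,xs.min()+u-h,xs.max()+u-h,ys.min()+v-h,ys.max()+v-h)
E
python3 chk.py
```

```text
clock: 28.9
eef_pos: [301.1, -22.2, 213.2]
tcp_rot: [3.141, -0.0, 2.765]
contact_force: [1.2, -1.0, 0.9]
opening: 0.9
grasp_force: 0.0
scene [198.5 285.4]
%%%%%%%%%%%%%%%%%%@%%####%%%+##%%%%%%
%%%%%%%%%%%%%%###%@######+++*###%%%%%
%%%%%%%%%%%#########*############%%%%
%%%%%%%%%###########**##########%%%%%
%%%%%%##########*++*+=++*#########%%%
%%%%%########++==------==*#######**#%
%%%%%%#####+=--::::::::--=#####**##*#
%%%%@@%##*+-::::------::::=##**######
%%%#####*=-::-=+######*=-::-+#######*
%##*###*=-::=####%%%%%###+-:-########
##*+++*=-::=##%%%%%%%%%%%#*-:=*######
####+=--:-+#%%%%%%%%%%%%%%%+-:=######
####+--::+#%%%%%%%%%%%%%%@@%+-=######
####=-::=#%%%%%%%%%%%%%%%%@@*--######
####=-:-#%%%%%%%%%%@@@@%%%%@%=:+#####
###+-::=#%%%%%%%%%@@@%%%%%%%#-:+#####
##+=-::*%%%%%%%%%%@@@@%%%%%%#-:+##*##
##+==:-*%%%%@@@%%@@@@@@@@@@%+::+##+##
##++=::+%%@@@@@@@@@@@@@@@@@%=::+##=*#
###+=-:+%@@@@@@@@@@@@@@@@@@*-:-*#*=*#
##*==-:-%@@@@@@@@@@@@@@@@@*-::+##+=+#
*++==-::=%@@@@@@@@@@@@@@@*-::=##*=-+#
##++==:::=#@@@@@@@@@@@@*+-::=*#*=--+*
####+*=:::-*#@@@@@@@@**-:::=###+-=-+#
######+-::::-==****+=-::::=###+=-
[... 943 characters left out ...]
###########*-:===+++++
****+++++--+*#############+:-++++++*+
***++++++--+*#############+-=**++++++
*+++=++++-:=*############*=:=*+++++++
*++++=+++-:-**###########*-:=+++*++++
++++++++++:-+*##########*=:-=++*+++++
*+++++++++=:=+**#######*+::-+++++++++
*++++++++++-:=+*######*=-:-++++++++++
**+++++++*+=-:-=*****+-:-==+*++++++++
*#+++++++++++-:---===-:-=++++++*+++=+
##++++++++++++==------==++=++++++++=+
**+++++++++++++++===++++=-=++++++++++
++++++++++++++++++++++=====++++++++++
**+++++++++++++++++=====+++++++++++*+
***+**++++++++++++++++++++++++++++***
******+++*+++++++++++++++++++++++****
********+++++++++++++++++++++++++****
glass change 184 171.6304347826087 206.30434782608697 164 179 199 213
```

```bash
cat > lev.py <<'E'
from ins import *
def contour(im,p,th,h=17):
    u,v=p.round().astype(int);g=cv2.resize(cv2.cvtColor(im,cv2.COLOR_BGR2GRAY)[v-h:v+h,u-h:u+h],None,fx=4,fy=4,interpolation=cv2.INTER_CUBIC)
    m=(g>th).astype(np.uint8);n,l,st,ce=cv2.connectedComponentsWithStats(m);k=l[4*h,4*h]
    c=max(cv2.findContours((l==k).astype(np.uint8),cv2.RETR_EXTERNAL,cv2.CHAIN_APPROX_NONE)[0],key=cv2.contourArea)
    return (c[:,0]+.5)/4-.5+[u-h,v-h]
B=Ro.from_euler('z',YAW);a=np.linspace(0,2*np.pi,180)
def ring(q): return q[:3]+B.apply((Ro.from_rotvec([q[3],q[4],0])).apply(np.c_[q[5]*np.cos(a),q[5]*np.sin(a),0*a]))
from scipy.spatial import cKDTree
for k,C in (("4",np.array([508.3,-69.3,10])),("10",np.r_[ST,0]+B.apply([1.7,2,30]))):
    K_={n:contour(cv2.imread(f"pics/{n}{k}.png"),proj(n,C)[0],150 if n=="scene" else 135) for n in P}
    f=lambda q:np.concatenate([cKDTree(proj(n,ring(q))).query(K_[n])[0] for n in P]+[5*(q[2:3]-C[2])])
    s=least_squares(f,np.r_[C,0.02,0.02,25]);print(k,[len(x) for x in K_.values()],'stand frame' ,B.inv().apply(s.x[:3]-np.r_[ST,0]).round(1),'tilt deg',np.degrees(s.x[3:5]).round(1),'R',s.x[5].round(1),'rms',np.sqrt(np.mean(s.fun**2)).round(2))
E
python3 lev.py
```

```text
4 [171, 171] stand frame [  51.6 -270.2    9.5] tilt deg [2.5 2. ] R 24.6 rms 0.43
10 [216, 1165] stand frame [ 1.7  3.2 29.9] tilt deg [33.  20.8] R 50.9 rms 4.42
```

```bash
sed -i 's/150 if n=="scene" else 135/150 if n=="scene" else (135 if k=="4" else 130)/; s/h=17/h=14/' lev.py; for t in 140 150; do sed "s/else 130)/else $t)/" lev.py > lev2.py; python3 lev2.py|tail -1; done
```

```text
10 [216, 170] stand frame [ 1.   1.7 29.4] tilt deg [-0.7  0.6] R 24.2 rms 0.46
10 [216, 166] stand frame [ 0.9  1.6 29.4] tilt deg [-1.5 -0.5] R 23.9 rms 0.49
```

The camera fit shows the lens level (within about 1.5°, no more than the error the same fit gave for the lens flat on the desk) and centred in the seat. The arm is clear, so I'm handing it in.

```bash
python3 steer.py '0 0 0 0 0 0 0.9;0 0 0 0 0 0 0.9' | head -1; python3 -c "
from rig import r
print(r.sign_off())"
```

```text
clock: 29.33
the job is handed in; nothing more can be done
None
```

The lens lies level and home in the stand's seat with one edge under the lip, the clamp jaw was pulled back to its stop, and the job was handed in at about 29 s; the hand-in returned no verdict, and I did not re-measure the bystanders.

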